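Rack the engraving handpieces and set the tally ring

TASK

First take the tally ring by its wooden grip and slide it along the bent wire to the stop at the right-hand end (rest being filled) and let go; then lay every engraving handpiece across the two bars of the wooden tool rest, each in a bay of its own between the brass pegs, all burr tips pointing away from the robot. When all lie there, slide the ring round both corners until it touches the stop at the left-hand end (rest complete) and let go; do not disturb the paperweight or the white tin.

Things in the scene. Friction and masses are not known exactly. Their poses are not given: they have to be found in the camera images.
- tool_rest: Fixed wooden rest, slab 130x262x8 mm. Two bars along y at x=-34 and 34 mm, 10 mm thick, tops 22 mm above the desk. On each, five tapered brass pegs (15 mm dia at the foot, 7 at the tip, tips 40 mm above the desk) at y=-112,-56,0,56,112 mm: four bays between. Origin: centre of its underside. +x points away from the robot within 0.2 rad (the way burrs must point), z up.
- bay_0 (a point): Bay 0 of the tool rest: where the middle of the grey body of a handpiece lying there comes to be (35.5 mm above the desk, midway between the bars, y = -84 mm in the rest). Axes as the rest's.
- bay_1 (a point): Bay 1 of the tool rest: where the middle of the grey body of a handpiece lying there comes to be (35.5 mm above the desk, midway between the bars, y = -28 mm in the rest). Axes as the rest's.
- bay_2 (a point): Bay 2 of the tool rest: where the middle of the grey body of a handpiece lying there comes to be (35.5 mm above the desk, midway between the bars, y = 28 mm in the rest). Axes as the rest's.
- bay_3 (a point): Bay 3 of the tool rest: where the middle of the grey body of a handpiece lying there comes to be (35.5 mm above the desk, midway between the bars, y = 84 mm in the rest). Axes as the rest's.
- hp0_body (a point): Engraving handpiece 0 (all alike; may be absent; starts on the desk): grey pen-shaped tool 192 mm long, 0.16 kg, does not roll. Point: middle of its thick grey body (101 mm long, 26 wide, 27 high; this point is 13.5 mm above its underside), near the balance point. x runs along it to the burr, z up. Ahead of the  12 mm wide neck and thin burr; behind: 18 mm tail.
- hp0_burr (a point): Burr tip (thin pointed end) of handpiece 0, 119 mm along x from hp0_body.
- hp1_body (a point): Engraving handpiece 1 (all alike; may be absent; starts on the desk): grey pen-shaped tool 192 mm long, 0.16 kg, does not roll. Point: middle of its thick grey body (101 mm long, 26 wide, 27 high; this point is 13.5 mm above its underside), near the balance point. x runs along it to the burr, z up. Ahead of the  12 mm wide neck and thin burr; behind: 18 mm tail.
- hp1_burr (a point): Burr tip (thin pointed end) of handpiece 1, 119 mm along x from hp1_body.
- hp2_body (a point): Engraving handpiece 2 (all alike; may be absent; starts on the desk): grey pen-shaped tool 192 mm long, 0.16 kg, does not roll. Point: middle of its thick grey body (101 mm long, 26 wide, 27 high; this point is 13.5 mm above its underside), near the balance point. x runs along it to the burr, z up. Ahead of the  12 mm wide neck and thin burr; behind: 18 mm tail.
- hp2_burr (a point): Burr tip (thin pointed end) of handpiece 2, 119 mm along x from hp2_body.
- hp3_body (a point): Engraving handpiece 3 (all alike; may be absent; starts on the desk): grey pen-shaped tool 192 mm long, 0.16 kg, does not roll. Point: middle of its thick grey body (101 mm long, 26 wide, 27 high; this point is 13.5 mm above its underside), near the balance point. x runs along it to the burr, z up. Ahead of the  12 mm wide neck and thin burr; behind: 18 mm tail.
- hp3_burr (a point): Burr tip (thin pointed end) of handpiece 3, 119 mm along x from hp3_body.
- tally_stand: Fixed plank foot with an 8 mm steel wire bent in a level zigzag 150 mm above the desk, held only at its ends. Origin on the desk under the wire's middle. Three 80 mm legs: right_stop to corner_1, corner_1 to corner_2 (along the stand's x, pointing left), corner_2 to left_stop. The outer legs are parallel, at 70 deg to the middle one; bends rounded to 22 mm radius. Brass end discs of radius 17 mm.
- right_stop (a point): Point on the wire axis 6 mm before the brass end disc at the robot's right: the middle of the ring's thickness comes here when it touches that disc.
- corner_1 (a point): Where the axes of the right and the middle leg would meet (the real bend is rounded and passes about 5 mm inside).
- corner_2 (a point): Where the axes of the middle and the left leg would meet (rounded likewise).
- left_stop (a point): Point on the wire axis 6 mm before the brass end disc at the robot's left: the middle of the ring's thickness comes here when it touches that disc.
- ring_centre (a point): Centre of the tally ring: loose ring of 12 mm round brass bar, hole 32 mm, outside 56 mm, 0.15 kg, threaded on the wire for good, wooden grip on top, brass tag 44 mm wide below (to 71 mm under the centre). x: axis of the hole, along the wire towards the left stop. Starts on the middle leg. It hangs upright by itself, centre 12 mm below the wire's axis, and must be turned with the wire to pass the bends.
- ring_grip (a point): Centre of the ring's square wooden grip (16 x 16 mm, 42 mm tall), 53 mm above ring_centre; sides parallel to the ring's x and y. May be gripped on either pair of sides.
- bean_weight: Bystander: black bean-shaped paperweight, 53 x 105 x 25 mm, loose; origin under its centre.
- paste_tin: Bystander: round white tin, 66 mm wide, 22 mm high, loose; origin under its centre.
Not all that is in view belongs to the job. What is meant by the part that bears ring_centre is not turquoise, and is the smaller of those in its own colour.

How it is judged:
By the outcome, as a careful person would: the job done as asked, in the order asked, and still so for the second after the job is handed in, with the robot touching nothing.
Of handpiece_0, handpiece_1, handpiece_2, handpiece_3 only 3 to 4 are there at a start; the rules pass over those that are not, and their reading is None.
At some moment in a run one of handpiece_0, handpiece_1, handpiece_2, handpiece_3 may be knocked a few centimetres aside while the robot is not near it.
Once in a run the grip may slacken for a moment while it holds something.
It also fails if it takes over 210 s, if anything falls off the work surface, if the arm or the gripper's body presses on something with over 40 N, if the wrist force passes 120 N, or if a joint passes its speed limit or range.

ROBOT

A 7-joint arm with a two-finger parallel gripper is mounted at the origin on a cart in front of the work surface, level with it; the furniture and walls round the work are solid. World frame = base frame: x ahead of the robot, y to its left, z up, the work surface at z = 0. Lengths are in m, angles in rad, forces in N, time in s.
With the tool pointing down it reaches from about 0.4 to 0.875 m from the base axis. Payload 6.5 kg.
Tool frame: the origin (TCP) lies between the finger pads; the fingertips stand 25 mm ahead of it and the grasp point (between the pads) lies 6 mm ahead of it (bot.finger_overhang is the distance from the TCP to the fingertips, in m); z points along the fingers, y is the line along which they close (so a half turn about z gives the same grasp; the last joint's range is limited). The gripper opens to 85 mm and grips with 20 to 120 N. Pads are 22 mm wide; open, the fingers measure 114 mm over their backs; the gripper's body (76 mm by 85 mm) begins 54 mm behind the grasp point. The pads swing forward as they close: fully open they stand 13 mm farther back than shut.
Start: joints at [1.062, 0.536, -0.004, 1.538, 0.003, 1.067, -0.071], TCP at [0.279, -0.587, 0.256] pointing down, gripper open.
Joint ranges: [-2.7, 2.7], [-0.37, 2.16], [-1.27, 1.26], [0.24, 2.4], [-1.31, 4.45], [0.19, 1.91], [-2.76, 2.76]. Speed limits (rad/s): [2.39, 2.39, 3.14, 3.14, 3.14, 3.14, 3.14].

INTERFACE

Orientations are given as a 3x3 rotation matrix whose columns are the frame's x, y, z axes.
In Python, from station import bot gives the robot as it stands.
- The arm moves only by the tool jog_arm, never from a script. Its argument "commands" is a list that holds one entry, the list of rows, each a list of 6 numbers: the shift along the tool's x, y, z in m, then the turn, a rotation vector about the tool's x, y, z in degrees. In form: [[[tx, ty, tz, rx, ry, rz], ...]]. A call has 1 to 5 rows; each row shifts and turns the commanded pose from where the row before left it, along the tool's axes as they then stand; what a row does not reach is not made up. A row lasts 1/12 s, in which the tool goes at most 41.7 mm and 7.16 degrees, less where a joint would pass 70% of its speed; a pose out of reach is approached as far as the arm can. A call is refused whole if a number of a shift passes 0.0417 or a number of a turn 7.16, either way. A call with a gripper value outside its range is refused whole. "jaw" is the gripper command: -1 is shut, 1 is fully open, values between are in proportion, set as the call begins (left out, the last holds). The fingers move at their own pace and stop on an object; "newtons" is the grip in N (left out, the last holds). Time passes only in rows, so rows that do not move let the fingers close. It gives the time, the measured TCP pose, the force, the opening and the grip force at its end, in the units of the state.
- bot.sense(): the state, without advancing time (a new reading comes with each control period).
- bot.read_camera(name): name is "scene" or "top" or "wrist"; returns a dict with "img" (384x512x3 uint8, blue, green, red), "fovy" (degrees; the focal length in pixels is half the picture's height over the tangent of half this angle, whatever the lens; pixels are square), "cx", "cy" (the principal point, pixels), "extrinsics" (4x4, takes a point from camera to world coordinates); the wrist camera has in their place "tool_from_camera" (4x4, takes a point from camera to tool coordinates, whose origin is the TCP and whose axes are the flange's). Camera axes: x right, y down, z forward; pixel columns grow to the right and rows downward; lengths in m; the calibration is good to about 2 mm. The wrist camera is an equidistant fisheye: a pixel r from the principal point sees the ray r / f radians off the axis. A picture is of the moment at which its call begins: read the wrist's pose just before it. There is no depth.
- bot.finish_job(): hands the job in; it is judged then, once.
Trained networks look in a picture, given as the dict that the camera call returned (one of the last four; its "shot" number tells which), for a name from the list of things; names that differ only in an ending like _2 or _b are one class to them, and where a whole thing is asked for, a point or a joint stands for the part that bears it (a point fixed in the world has none). Each returns a list of dicts, best first, with "p" (0 to 1); they miss things now and then, are a little off and sometimes report something else, mostly with a low value. They report only what shows in the picture. A call takes as long as a camera call. They do not tell look-alikes from the thing itself.
- bot.search_frame(picture, label): "extent" ([left, top, width, height] in pixels, round what is visible of it).
- bot.landmark_of(picture, label): "point" ([row, column] in pixels: a listed point, or the origin of a listed thing).
The state is a dict: "clock": time; "q": joint angles; "joint_vel": joint speeds; "tau": joint torques, N m; "position": TCP position; "eef_rot": TCP orientation; "ft_force": force on the tool from outside, world axes, zero at the start; "wrist_torque": the same for the moment, N m; "width": opening from 0.0 (shut) to 1.0 (fully open); "grip_force": force on a finger pad.
Only numpy, scipy, OpenCV 4.12 (cv2) and the standard library are available. Lean on these libraries where they do the work, as an engineer would, in place of code of your own. Each camera call takes 0.05 s, during which the arm holds its last target. There are 200 camera calls.

## Working session

There is one attempt and no reset: what is moved stays moved. The work goes in short steps, Python scripts to look and compute and a tool call to move; the robot and the scene stay as the last step left them, time stands still between calls to the robot, and variables do not carry over. Pictures are saved under pics/ and viewed, at most 14 in all, crops included, and the job is handed in when it is done.

Besides the shell and the picture viewer there is one more tool, called after "Call:" as a command line: name --argument value ..., lists and objects as JSON in quotes. jog_arm: Moves the arm, as the interface text tells. Its arguments: {"type":"object","properties":{"commands":{"type":"array"},"jaw":{"type":"number"},"newtons":{"type":"number"}},"required":["commands"]}

```bash
ls; mkdir -p pics
cat > h.py <<'E'
import numpy as np, cv2
from station import bot
def ray(pic,rc,T=None):
    """pixel (row,col) -> origin, dir in world"""
    f=192/np.tan(np.radians(pic['fovy'])/2)
    v=np.array([(rc[1]-pic['cx'])/f,(rc[0]-pic['cy'])/f,1.])
    if 'extrinsics' in pic: E=np.array(pic['extrinsics'])
    else:
        r=np.hypot(v[0],v[1]); v=np.array([v[0]/r*np.sin(r),v[1]/r*np.sin(r),np.cos(r)]) if r>1e-9 else np.array([0,0,1.])
        E=T@np.array(pic['tool_from_camera'])
    return E[:3,3],E[:3,:3]@v
def atz(pic,rc,z,T=None):
    o,d=ray(pic,rc,T); return o+d*(z-o[2])/d[2]
def pose():
    s=bot.sense(); T=np.eye(4); T[:3,:3]=s['eef_rot']; T[:3,3]=s['position']; return T
def wrist():
    T=pose(); return bot.read_camera('wrist'),T
def tri(rays):
    A=np.zeros((3,3));b=np.zeros(3)
    for o,d in rays:
        d=d/np.linalg.norm(d);P=np.eye(3)-np.outer(d,d);A+=P;b+=P@o
    x=np.linalg.solve(A,b)
    return x,[np.linalg.norm(np.cross(x-o,d/np.linalg.norm(d))) for o,d in rays]
E
cat > a.py <<'E'
from h import *
np.set_printoptions(precision=4,suppress=True)
s=bot.sense();print(s['clock'],s['position'],s['eef_rot'],s['ft_force'])
Z=dict(hp0_body=.0135,hp0_burr=.0135,tool_rest=0,bay_0=.0355,bay_3=.0355,tally_stand=0,right_stop=.15,corner_1=.15,corner_2=.15,left_stop=.15,ring_centre=.138,ring_grip=.191,bean_weight=0,paste_tin=0)
for n in ('scene','top'):
    p=bot.read_camera(n);cv2.imwrite(f'pics/{n}0.png',p['img'])
    print(n,p['fovy'],np.array(p['extrinsics'])[:3,3])
    for k,z in Z.items():
        for d in bot.landmark_of(p,k):
            if d['p']>.15: print(k,round(d['p'],2),np.round(d['point']),atz(p,d['point'],z))
E
python3 a.py
```

```text
pics
0.0 [ 0.2782 -0.5868  0.2554] [[ 0.9036  0.4285 -0.0009]
 [ 0.4285 -0.9036  0.0015]
 [-0.0001 -0.0018 -1.    ]] [-0.4884  0.4608 -0.2272]
scene 45.678795283399424 [-0.4803  0.8016  1.4598]
hp0_body 0.53 [174. 317.] [ 0.5697 -0.375   0.0135]
hp0_burr 0.47 [183. 340.] [ 0.465  -0.421   0.0135]
tool_rest 0.72 [190. 270.] [ 0.6302 -0.148   0.    ]
bay_0 0.98 [186. 274.] [ 0.6111 -0.1541  0.0355]
bay_0 0.96 [196. 257.] [ 0.6104 -0.0569  0.0355]
bay_0 0.94 [174. 288.] [ 0.6383 -0.2547  0.0355]
bay_0 0.6 [190. 264.] [ 0.621  -0.1013  0.0355]
bay_0 0.54 [246. 211.] [0.5006 0.2561 0.0355]
bay_0 0.39 [195. 328.] [ 0.4275 -0.3098  0.0355]
bay_3 0.98 [186. 274.] [ 0.6111 -0.1541  0.0355]
bay_3 0.96 [196. 257.] [ 0.6104 -0.0569  0.0355]
bay_3 0.94 [174. 288.] [ 0.6383 -0.2547  0.0355]
bay_3 0.6 [190. 264.] [ 0.621  -0.1013  0.0355]
bay_3 0.54 [246. 211.] [0.5006 0.2561 0.0355]
bay_3 0.39 [195. 328.] [ 0.4275 -0.3098  0.0355]
tally_stand 0.6 [245. 214.] [0.5228 0.2285 0.    ]
tally_stand 0.4 [190. 263.] [ 0.65   -0.1216 -0.    ]
right_stop 0.85 [207. 224.] [0.5492 0.1527 0.15  ]
corner_1 0.79
[... 1690 characters left out ...]
 [183. 190.] [0.5537 0.2296 0.15  ]
left_stop 0.68 [200. 154.] [0.4963 0.3487 0.15  ]
left_stop 0.46 [221. 349.] [ 0.4293 -0.2969  0.15  ]
ring_centre 0.67 [236. 166.] [0.3778 0.308  0.138 ]
ring_centre 0.5 [165. 120.] [0.6177 0.4723 0.138 ]
ring_centre 0.47 [190. 182.] [0.5323 0.257  0.138 ]
ring_centre 0.44 [196. 191.] [0.5128 0.2286 0.138 ]
ring_grip 0.6 [238. 164.] [0.3708 0.3033 0.191 ]
ring_grip 0.55 [171. 288.] [ 0.5878 -0.0933  0.191 ]
ring_grip 0.45 [162. 116.] [0.6181 0.4675 0.191 ]
ring_grip 0.43 [189. 183.] [0.5297 0.2464 0.191 ]
ring_grip 0.3 [208. 226.] [0.4677 0.1065 0.191 ]
bean_weight 0.75 [244. 209.] [0.3549 0.1782 0.    ]
paste_tin 0.8 [244. 362.] [ 0.3571 -0.3793  0.    ]
```

```bash
python3 -c "
import cv2
for n,r in (('scene0',(130,290,110,370)),('top0',(120,280,100,400))):
    i=cv2.imread(f'pics/{n}.png')[r[0]:r[1],r[2]:r[3]]; cv2.imwrite(f'pics/{n}c.png',cv2.resize(i,None,fx=2.6,fy=2.6,interpolation=cv2.INTER_CUBIC))"
```

```text
(no output)
```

View pics/scene0c.png

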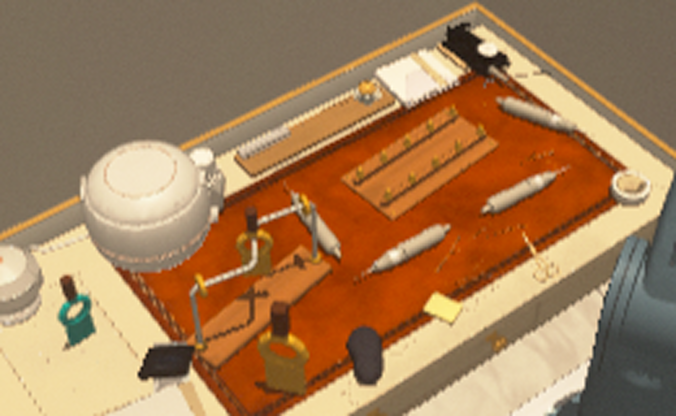

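View pics/top0c.png

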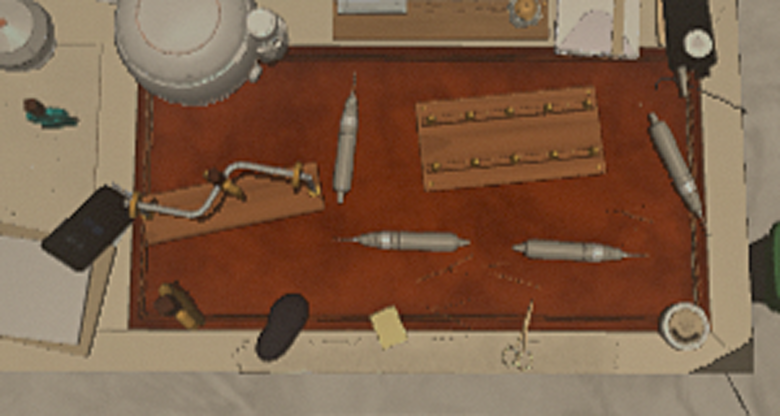

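```bash
cat > go.py <<'E'
import sys
from h import *
def plan(x,y,z,yaw=None,T=None):
    T=pose() if T is None else T
    y0=np.degrees(np.arctan2(T[1,0],T[0,0])); yaw=y0 if yaw is None else yaw
    d=(yaw-y0+180)%360-180
    a=np.radians(yaw); v=np.array([x,y,z])-T[:3,3]
    t=[v[0]*np.cos(a)+v[1]*np.sin(a), v[0]*np.sin(a)-v[1]*np.cos(a), -v[2]]
    print(f'yaw0 {y0:.1f} rz {-d:.1f} then t(mm)',np.round(np.array(t)*1e3,1),'n@38',int(np.ceil(np.linalg.norm(t)/.038)))
if __name__=='__main__': plan(*map(float,sys.argv[1:]))
E
python3 - <<'E'
from go import *
from scipy.optimize import least_squares
obs=[('s',207,224,0),('s',217,208,1),('s',232,205,2),('s',237,192,3),('t',186,213,0),('t',202,175,2),('t',183,190,1),('t',200,154,3)]
pics={'s':bot.read_camera('scene'),'t':bot.read_camera('top')}
P=np.array([atz(pics[c],(r,k),.15)[:2] for c,r,k,_ in obs]);I=[o[3] for o in obs]
def mod(p):
    m=np.array([np.cos(p[2]),np.sin(p[2])]);o=np.array([np.cos(p[2]-1.2217),np.sin(p[2]-1.2217)])
    return np.array([p[:2]-.04*m-.08*o,p[:2]-.04*m,p[:2]+.04*m,p[:2]+.04*m+.08*o])
r=least_squares(lambda p:(mod(p)[I]-P).ravel(),[.52,.25,2.5],loss='soft_l1',f_scale=.005)
print(r.x[:2],np.degrees(r.x[2]));print(mod(r.x));print((mod(r.x)[I]-P)*1e3)
# handpieces from crop pixels of top
for n,b,t in (('A',(352,78),(340,200)),('B',(338,240),(468,243)),('C',(645,256),(513,247)),('D',(703,218),(655,115))):
    B,T=[atz(pics['t'],(120+q[1]/2.6,100+q[0]/2.6),.0135)[:2] for q in(b,t)]
    u=(B-T)/np.linalg.norm(B-T); print(n,'body',(B+T)/2-u*.023,np.degrees(np.arctan2(u[1],u[0])),np.linalg.norm(B-T))
# rest slab corners
for q in((416,104),(593,88),(605,173),(428,189)): print(atz(pics['t'],(120+q[1]/2.6,100+q[0]/2.6),.008)[:2])
w,T=wrist();print(np.round(w['tool_from_camera'],3),w['fovy'],w['cx'],w['cy'])
plan(.5,-.3,.36);plan(.527,.2,.36,140,)
E
```

```text
[0.52204311 0.25166988] 151.5327486990827
[[0.54542958 0.15347525]
 [0.5572067  0.23260362]
 [0.48687952 0.27073613]
 [0.49865664 0.3498645 ]]
[[ -6.03689183   0.46616741]
 [ 11.85308075   0.8199026 ]
 [ -2.75494606 -10.95758508]
 [  0.2636488   16.90462095]
 [  0.55909102  -0.18566276]
 [ -3.73799795  -8.11412418]
 [  2.53168914   1.93765187]
 [  1.65718422   1.14533957]]
A body [0.59081851 0.09314701] -5.0344237410682044 0.1774912868333107
B body [ 0.46652736 -0.01314172] 88.91162650104052 0.18270201994925833
C body [ 0.45539446 -0.21428279] -93.67209423172062 0.18553963993564934
D body [ 0.59708059 -0.37327685] -157.05791540153544 0.1606623402409849
[ 0.66558644 -0.00886526]
[ 0.69035223 -0.26429068]
[ 0.56639072 -0.27815342]
[ 0.54229106 -0.02576755]
[[ 0.001 -0.961 -0.277  0.07 ]
 [ 1.     0.001  0.001  0.001]
 [-0.    -0.277  0.961 -0.117]
 [ 0.     0.     0.     1.   ]] 65.70646984690485 258.46057919194175 194.46009259554722
yaw0 25.4 rz -0.0 then t(mm) [ 323.2 -164.7 -103.7] n@38 10
yaw0 25.4 rz -114.6 then t(mm) [ 315.7  762.8 -103.7] n@38 22
```

Call:
jog_arm --commands '[[[0.0323,-0.0165,-0.0104,0,0,0],[0.0323,-0.0165,-0.0104,0,0,0],[0.0323,-0.0165,-0.0104,0,0,0],[0.0323,-0.0165,-0.0104,0,0,0],[0.0323,-0.0165,-0.0104,0,0,0]]]' --jaw 1 --newtons 60

```text
clock: 2.07
position: [0.3899, -0.4421, 0.3089]
eef_rot: [[0.904, 0.428, 0.0], [0.428, -0.904, -0.0], [0.0, 0.0, -1.0]]
ft_force: [0.8, -0.6, -0.1]
width: 1.001
grip_force: 0.0
```

Call:
jog_arm --commands '[[[0.0323,-0.0165,-0.0104,0,0,0],[0.0323,-0.0165,-0.0104,0,0,0],[0.0323,-0.0165,-0.0104,0,0,0],[0.0323,-0.0165,-0.0104,0,0,0],[0.0323,-0.0165,-0.0104,0,0,0]]]'

```text
clock: 2.48
position: [0.5004, -0.2983, 0.3611]
eef_rot: [[0.904, 0.428, 0.0], [0.428, -0.904, -0.0], [0.0, 0.0, -1.0]]
ft_force: [0.6, -0.5, 0.0]
width: 1.0
grip_force: 0.0
```

Call:
jog_arm --commands '[[[0,0,0,0,0,-7],[0,0,0,0,0,-7],[0,0,0,0,0,-7],[0,0,0,0,0,-7],[0,0,0,0,0,-7]]]'

```text
clock: 2.9
position: [0.4997, -0.2997, 0.3604]
eef_rot: [[0.489, 0.872, -0.0], [0.872, -0.489, -0.0], [-0.0, 0.0, -1.0]]
ft_force: [-0.4, -0.6, 0.4]
width: 1.0
grip_force: 0.0
```

Call:
jog_arm --commands '[[[0,0,0,0,0,-7],[0,0,0,0,0,-7],[0,0,0,0,0,-7],[0,0,0,0,0,-7],[0,0,0,0,0,-7]]]'

```text
clock: 3.32
position: [0.4996, -0.2999, 0.3604]
eef_rot: [[-0.1, 0.995, 0.0], [0.995, 0.1, -0.0], [-0.0, 0.0, -1.0]]
ft_force: [-0.7, -0.2, 0.7]
width: 1.002
grip_force: 0.0
```

Call:
jog_arm --commands '[[[0,0,0,0,0,-7],[0,0,0,0,0,-7],[0,0,0,0,0,-7],[0,0,0,0,0,-7],[0,0,0,0,0,-7]]]'

```text
clock: 3.73
position: [0.4995, -0.2999, 0.3603]
eef_rot: [[-0.652, 0.758, -0.0], [0.758, 0.652, -0.0], [-0.0, -0.0, -1.0]]
ft_force: [-0.3, -0.7, 0.3]
width: 1.002
grip_force: 0.0
```

Call:
jog_arm --commands '[[[0,0,0,0,0,-7],[0,0,0,0,0,-7],[0,0,0,0,0,-7],[0.0165,0.0329,0,0,0,0],[0.0165,0.0329,0,0,0,0]]]'

```text
clock: 4.15
position: [0.5016, -0.2277, 0.3599]
eef_rot: [[-0.876, 0.483, -0.0], [0.483, 0.876, -0.0], [0.0, -0.0, -1.0]]
ft_force: [1.4, 1.4, 0.3]
width: 0.999
grip_force: 0.0
```

Call:
jog_arm --commands '[[[0.0165,0.0329,0,0,0,0],[0.0165,0.0329,0,0,0,0],[0.0165,0.0329,0,0,0,0],[0.0165,0.0329,0,0,0,0],[0.0165,0.0329,0,0,0,0]]]'

```text
clock: 4.57
position: [0.5083, -0.0408, 0.3606]
eef_rot: [[-0.878, 0.479, 0.001], [0.479, 0.878, -0.0], [-0.001, -0.0, -1.0]]
ft_force: [0.2, 0.2, -0.2]
width: 0.999
grip_force: 0.0
```

Call:
jog_arm --commands '[[[0.0165,0.0329,0,0,0,0],[0.0165,0.0329,0,0,0,0],[0.0165,0.0329,0,0,0,0],[0.0165,0.0329,0,0,0,0],[0.0165,0.0329,0,0,0,0]]]'

```text
clock: 4.98
position: [0.5148, 0.1431, 0.3605]
eef_rot: [[-0.877, 0.48, 0.001], [0.48, 0.877, -0.0], [-0.001, 0.0, -1.0]]
ft_force: [1.1, 0.0, -0.6]
width: 1.002
grip_force: 0.0
```

Call:
jog_arm --commands '[[[0.0165,0.0329,0,0,0,0],[0.0165,0.0329,0,0,0,0],[0.0165,0.0329,0.01,0,0,0],[0,0,0.01,0,0,0],[0,0,0,0,0,0]]]'

```text
clock: 5.4
position: [0.5172, 0.2539, 0.3383]
eef_rot: [[-0.88, 0.475, -0.003], [0.475, 0.88, -0.0], [0.003, -0.002, -1.0]]
ft_force: [-0.2, -0.4, 0.3]
width: 1.001
grip_force: 0.0
```

```bash
cat > look.py <<'E'
import sys
from h import *
np.set_printoptions(precision=4,suppress=True)
Z=dict(hp0_body=.0135,hp0_burr=.0135,tool_rest=0,bay_0=.0355,tally_stand=0,right_stop=.15,corner_1=.15,left_stop=.15,ring_centre=.138,ring_grip=.191)
def look(tag,names,pm=.25):
    w,T=wrist(); s=bot.sense(); print('t',s['clock'],'pos',T[:3,3],'yaw',np.degrees(np.arctan2(T[1,0],T[0,0])),'q7',s['q'][6],'w',s['width'])
    cv2.imwrite(f'pics/{tag}.png',w['img']); out={}
    for k in names:
        out[k]=[(d['p'],*atz(w,d['point'],Z[k],T)[:2],d['point']) for d in bot.landmark_of(w,k) if d['p']>pm]
        for o in out[k]: print(k,'p%.2f xy %.4f %.4f px'%o[:3],np.round(o[3]))
    return w,T,out
if __name__=='__main__': look(sys.argv[1],sys.argv[2:])
E
python3 look.py w1 right_stop corner_1 left_stop ring_centre ring_grip
```

```text
t 5.45 pos [0.5172 0.2539 0.3383] yaw 151.64685853091865 q7 0.2923864809469701 w 0.9997635693631768
corner_1 p0.97 xy 0.4869 0.2722 px [145. 261.]
corner_1 p0.64 xy 0.5560 0.2300 px [219. 257.]
left_stop p0.95 xy 0.5010 0.3445 px [125. 329.]
ring_centre p0.94 xy 0.5358 0.2490 px [192. 263.]
ring_centre p0.89 xy 0.3828 0.3067 px [ 44. 243.]
ring_centre p0.73 xy 0.6043 0.4613 px [161. 441.]
ring_grip p0.89 xy 0.5986 0.4559 px [167. 461.]
ring_grip p0.68 xy 0.3799 0.3060 px [ 29. 238.]
ring_grip p0.67 xy 0.5359 0.2433 px [210. 259.]
```

View pics/w1.png

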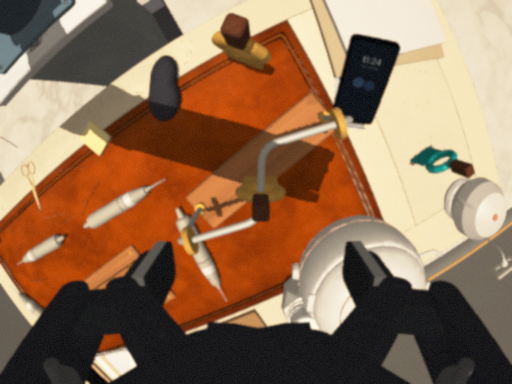

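```bash
python3 go.py .536 .245 .198
```

```text
yaw0 151.2 rz -0.0 then t(mm) [-17.1   3.  142.9] n@38 4
```

Call:
jog_arm --commands '[[[-0.0171,0.003,0.02,0,0,0],[0,0,0.04,0,0,0],[0,0,0.03,0,0,0],[0,0,0.02,0,0,0],[0,0,0.01,0,0,0]]]' --jaw 0.1

```text
clock: 6.12
position: [0.5345, 0.2444, 0.2177]
eef_rot: [[-0.877, 0.481, -0.003], [0.481, 0.877, -0.002], [0.002, -0.003, -1.0]]
ft_force: [-1.0, 0.5, 0.1]
width: 0.551
grip_force: 0.0
```

```bash
python3 - <<'E'
from look import *
w,T,o=look('w2',['ring_grip','corner_1','right_stop'])
E
python3 go.py .536 .245 .198
```

```text
t 6.1667 pos [0.5345 0.2444 0.2177] yaw 151.2808060268281 q7 0.23189131774505575 w 0.5474454766020375
ring_grip p0.81 xy 0.5335 0.2447 px [244. 259.]
corner_1 p0.76 xy 0.4886 0.2714 px [138. 262.]
right_stop p0.91 xy 0.5476 0.1577 px [282. 168.]
yaw0 151.3 rz -0.0 then t(mm) [-0.7 -1.5 23.8] n@38 1
```

View pics/w2.png

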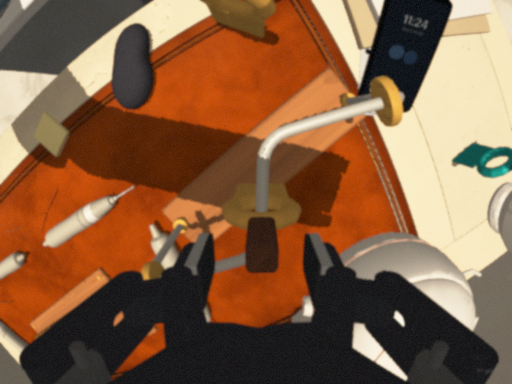

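Call:
jog_arm --commands '[[[0,0,0.012,0,0,0],[0,0,0.008,0,0,0],[0,0,0,0,0,0]]]'

```text
clock: 6.57
position: [0.5347, 0.2457, 0.1989]
eef_rot: [[-0.878, 0.479, -0.002], [0.479, 0.878, -0.001], [0.001, -0.002, -1.0]]
ft_force: [0.2, -0.8, 0.0]
width: 0.552
grip_force: 0.0
```

Call:
jog_arm --commands '[[[0,0,0,0,0,0],[0,0,0,0,0,0],[0,0,0,0,0,0],[0,0,0,0,0,0],[0,0,0,0,0,0]]]' --jaw -1 --newtons 80

```text
clock: 6.98
position: [0.5355, 0.2466, 0.2008]
eef_rot: [[-0.878, 0.479, 0.001], [0.479, 0.878, 0.0], [-0.0, 0.001, -1.0]]
ft_force: [-0.2, -0.3, 2.1]
width: 0.177
grip_force: 77.8
```

Call:
jog_arm --commands '[[[0,0,0,0,0,0],[0,0,0,0,0,0],[0,0,-0.005,0,0,0],[0,0,-0.005,0,0,0],[0,0,0,0,0,0]]]'

```text
clock: 7.4
position: [0.5356, 0.2466, 0.2111]
eef_rot: [[-0.878, 0.479, 0.001], [0.479, 0.878, 0.001], [-0.001, 0.001, -1.0]]
ft_force: [0.1, 0.9, -1.6]
width: 0.178
grip_force: 77.8
```

```bash
cat > path.py <<'E'
import sys
from h import *
# wire path model: stand centre, heading
def wire(cx=.522,cy=.2515,th=151):
    th=np.radians(th); m=np.array([np.cos(th),np.sin(th)]);o=np.array([np.cos(th-1.2217),np.sin(th-1.2217)]);c=np.array([cx,cy])
    R=.022; t=R*np.tan(1.2217/2); pts=[];hd=[]
    def line(a,b,h):
        n=max(2,int(np.linalg.norm(b-a)/.0005)); 
        for k in np.linspace(0,1,n,endpoint=False): pts.append(a+(b-a)*k);hd.append(h)
    def arc(C,d0,d1,h0,h1):
        a=C-d0*t; nrm=d1-d0*(d0@d1); nrm/=np.linalg.norm(nrm); ctr=a+nrm*R
        for k in np.linspace(0,1,54,endpoint=False):
            f=k*1.2217; pts.append(ctr-nrm*R*np.cos(f)+d0*R*np.sin(f)); hd.append(h0+(h1-h0)*k)
    C1=c-.04*m;C2=c+.04*m;h=np.degrees(th)
    line(C1-.08*o,C1-o*t,h-70);arc(C1,o,m,h-70,h);line(C1+m*t,C2-m*t,h);arc(C2,m,o,h,h-70);line(C2+o*t,C2+.08*o,h-70)
    return np.array(pts),np.array(hd)
if __name__=='__main__':
    p,h=wire(*[float(a) for a in sys.argv[3:]]); s0=np.linalg.norm(p-pose()[:2,3],axis=1).argmin(); end=sys.argv[1]; step=float(sys.argv[2])
    T=pose();print('pos',T[:3,3],'err along path start mm',(p[s0]-T[:2,3])*1e3,'remaining steps',s0)
    xy=T[:2,3];yaw=np.degrees(np.arctan2(T[1,0],T[0,0]))
    L=np.r_[0,np.cumsum(np.linalg.norm(np.diff(p,axis=0),axis=1))]
    tgt=L[s0]; E=0 if end=='R' else L[-1]; sg=-1 if end=='R' else 1
    n=int(np.ceil(abs(E-tgt)/step))
    for s in np.linspace(tgt,E,n+1)[1:]:
        i=min(L.searchsorted(s),len(p)-1); 
        dy=(h[i]-yaw+180)%360-180; dy=np.clip(dy,-7,7)
        a=np.radians(yaw); v=p[i]-xy   # row: shift in current tool axes, then turn
        print('[%.4f, %.4f, 0, 0, 0, %.1f]'%(v@[np.cos(a),np.sin(a)],v@[np.sin(a),-np.cos(a)],-dy),end=', ')
        xy=p[i];yaw+=dy
    print('\nend',xy,yaw)
E
python3 path.py R 0.004; python3 -c "
from look import *
look('w3',['right_stop','corner_1'])
s=bot.sense();print(s['ft_force'],s['grip_force'])"
```

```text
pos [0.5356057  0.2466314  0.21114638] err along path start mm [-1.31308292 -1.94531285] remaining steps 204
[-0.0033, -0.0024, 0, 0, 0, 0.4], [-0.0040, -0.0000, 0, 0, 0, -0.0], [-0.0040, -0.0000, 0, 0, 0, 2.6], [-0.0040, -0.0004, 0, 0, 0, 7.0], [-0.0039, -0.0006, 0, 0, 0, 7.0], [-0.0039, -0.0008, 0, 0, 0, 7.0], [-0.0038, -0.0010, 0, 0, 0, 7.0], [-0.0033, -0.0011, 0, 0, 0, 7.0], [-0.0037, -0.0014, 0, 0, 0, 7.0], [-0.0037, -0.0016, 0, 0, 0, 7.0], [-0.0038, -0.0013, 0, 0, 0, 7.0], [-0.0039, -0.0008, 0, 0, 0, 7.0], [-0.0040, -0.0003, 0, 0, 0, 4.4], [-0.0035, 0.0000, 0, 0, 0, -0.0], [-0.0040, 0.0000, 0, 0, 0, -0.0], [-0.0040, 0.0000, 0, 0, 0, -0.0], [-0.0040, 0.0000, 0, 0, 0, -0.0], [-0.0040, 0.0000, 0, 0, 0, -0.0], [-0.0040, 0.0000, 0, 0, 0, -0.0], [-0.0035, 0.0000, 0, 0, 0, -0.0], [-0.0040, 0.0000, 0, 0, 0, -0.0], [-0.0040, 0.0000, 0, 0, 0, -0.0], [-0.0040, 0.0000, 0, 0, 0, -0.0], [-0.0040, 0.0000, 0, 0, 0, -0.0], [-0.0040, 0.0000, 0, 0, 0, -0.0], [-0.0040, 0.0000, 0, 0, 0, -0.0], 
end [0.54447244 0.15309217] 81.0
t 7.45 pos [0.5356 0.2466 0.2111] yaw 151.3733854512835 q7 0.2250570998914176 w 0.17607048656353022
right_stop p0.82 xy 0.5444 0.1575 px [284. 159.]
corner_1 p0.62 xy 0.4876 0.2713 px [137. 257.]
[ 0.2134  0.8197 -1.6259] 77.8493857383728
```

Call:
jog_arm --commands '[[[-0.0033,-0.0024,0,0,0,0],[-0.004,0,0,0,0,0],[-0.004,0,0,0,0,2.6],[-0.004,-0.0004,0,0,0,7],[-0.0039,-0.0006,0,0,0,7]]]'

```text
clock: 7.97
position: [0.5505, 0.233, 0.21]
eef_rot: [[-0.7, 0.714, -0.0], [0.714, 0.7, -0.0], [0.0, -0.0, -1.0]]
ft_force: [-1.0, 0.5, -1.7]
width: 0.175
grip_force: 77.8
```

Call:
jog_arm --commands '[[[-0.0039,-0.0008,0,0,0,7],[-0.0038,-0.001,0,0,0,7],[-0.0033,-0.0011,0,0,0,7],[-0.0037,-0.0014,0,0,0,7],[-0.0037,-0.0016,0,0,0,7]]]'

```text
clock: 8.38
position: [0.5546, 0.2147, 0.2101]
eef_rot: [[-0.163, 0.987, -0.0], [0.987, 0.163, -0.0], [-0.0, -0.0, -1.0]]
ft_force: [-0.5, 0.2, -1.6]
width: 0.172
grip_force: 77.9
```

Call:
jog_arm --commands '[[[-0.0038,-0.0013,0,0,0,7],[-0.0039,-0.0008,0,0,0,7],[-0.004,-0.0003,0,0,0,4.8],[-0.0035,0,0,0,0,0],[-0.004,0,0,0,0,0]]]'

```text
clock: 8.8
position: [0.5512, 0.1957, 0.2102]
eef_rot: [[0.154, 0.988, -0.0], [0.988, -0.154, -0.0], [-0.0, 0.0, -1.0]]
ft_force: [-0.4, 0.7, -1.1]
width: 0.175
grip_force: 77.9
```

Call:
jog_arm --commands '[[[-0.004,0,0,0,0,0],[-0.004,0,0,0,0,0],[-0.004,0,0,0,0,0],[-0.004,0,0,0,0,0],[-0.0035,0,0,0,0,0]]]'

```text
clock: 9.22
position: [0.5481, 0.1762, 0.2103]
eef_rot: [[0.157, 0.988, -0.0], [0.988, -0.157, -0.0], [-0.0, -0.0, -1.0]]
ft_force: [0.2, -0.6, -2.3]
width: 0.175
grip_force: 77.9
```

```bash
python3 path.py R 0.004; python3 -c "
from look import *
look('w4',['right_stop','corner_1','ring_grip'])
s=bot.sense();print(s['ft_force'],s['wrist_torque'],s['grip_force'])"
```

```text
pos [0.54806309 0.17615035 0.21025489] err along path start mm [0.09031908 0.18712983] remaining steps 47
[-0.0033, 0.0001, 0, 0, 0, -0.0], [-0.0040, 0.0000, 0, 0, 0, -0.0], [-0.0040, 0.0000, 0, 0, 0, -0.0], [-0.0040, 0.0000, 0, 0, 0, -0.0], [-0.0040, 0.0000, 0, 0, 0, -0.0], [-0.0040, 0.0000, 0, 0, 0, -0.0], 
end [0.54447244 0.15309217] 80.99999999999999
t 9.2667 pos [0.5481 0.1762 0.2103] yaw 80.98562275187463 q7 -0.7344259314133518 w 0.17715144343891592
right_stop p0.41 xy 0.5115 0.1659 px [244. 206.]
corner_1 p0.90 xy 0.5578 0.2318 px [133. 259.]
corner_1 p0.60 xy 0.4885 0.2734 px [ 88. 138.]
ring_grip p0.89 xy 0.5460 0.1702 px [262. 255.]
[ 0.4052  0.1304 -1.0631] [-0.014  -0.0084 -0.0304] 77.88919687271118
```

View pics/w4.png

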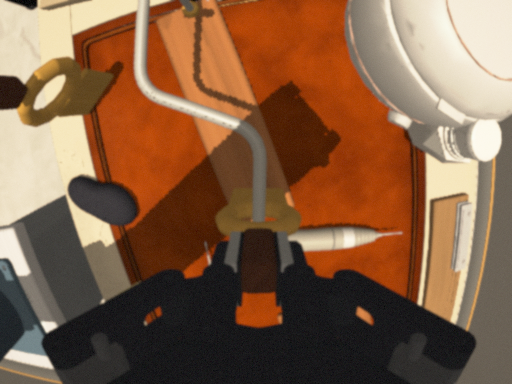

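Call:
jog_arm --commands '[[[-0.004,0,0.003,0,0,0],[-0.004,0,0.003,0,0,0],[-0.004,0,0.003,0,0,0],[-0.004,0,0,0,0,0],[0,0,0,0,0,0]]]'

```text
clock: 9.83
position: [0.5454, 0.1596, 0.201]
eef_rot: [[0.158, 0.987, -0.001], [0.987, -0.158, -0.001], [-0.001, -0.001, -1.0]]
ft_force: [0.5, -1.1, -1.2]
width: 0.176
grip_force: 78.2
```

Call:
jog_arm --commands '[[[-0.002,0,0,0,0,0],[-0.002,0,0,0,0,0],[-0.0015,0,0,0,0,0],[0,0,0,0,0,0]]]'

```text
clock: 10.17
position: [0.5449, 0.1572, 0.2014]
eef_rot: [[0.156, 0.988, 0.001], [0.988, -0.156, 0.003], [0.003, 0.001, -1.0]]
ft_force: [1.4, 4.3, -3.3]
width: 0.176
grip_force: 78.0
```

Call:
jog_arm --commands '[[[-0.0015,0,0,0,0,0],[-0.0015,0,0,0,0,0],[0,0,0,0,0,0]]]'

```text
clock: 10.42
position: [0.5447, 0.1568, 0.2016]
eef_rot: [[0.155, 0.988, 0.003], [0.988, -0.155, 0.007], [0.007, 0.002, -1.0]]
ft_force: [2.4, 9.7, -6.4]
width: 0.175
grip_force: 78.0
```

Call:
jog_arm --commands '[[[0.0025,0,0,0,0,0],[0,0,0,0,0,0]]]'

```text
clock: 10.58
position: [0.5448, 0.1571, 0.2015]
eef_rot: [[0.155, 0.988, 0.001], [0.988, -0.155, 0.003], [0.003, 0.001, -1.0]]
ft_force: [0.4, 6.1, -3.4]
width: 0.176
grip_force: 78.7
```

Call:
jog_arm --commands '[[[0,0,0,0,0,0],[0,0,0,0,0,0],[0,0,0,0,0,0],[0,0,0,0,0,0],[0,0,-0.01,0,0,0]]]' --jaw 0.3

```text
clock: 11.0
position: [0.5435, 0.1539, 0.21]
eef_rot: [[0.157, 0.988, -0.003], [0.988, -0.157, -0.002], [-0.002, -0.003, -1.0]]
ft_force: [-0.3, -0.7, -1.2]
width: 0.649
grip_force: 0.0
```

Call:
jog_arm --commands '[[[0,0,-0.03,0,0,0],[0,0,-0.03,0,0,0],[0,0,-0.04,0,0,0],[0,0,-0.02,0,0,0],[0,0,0,0,0,0]]]'

```text
clock: 11.42
position: [0.547, 0.1559, 0.3376]
eef_rot: [[0.157, 0.988, 0.009], [0.988, -0.157, 0.003], [0.004, 0.009, -1.0]]
ft_force: [1.1, -0.0, -0.2]
width: 0.653
grip_force: 0.0
```

Run:
```python
from look import *
w,T,o=look('w5',['right_stop','ring_centre','ring_grip','corner_1','hp0_body','hp0_burr'])
cv2.imwrite('pics/w5c.png',cv2.resize(w['img'][150:384,120:420],None,fx=2.4,fy=2.4))
p=bot.read_camera('top')
for k in('hp0_body','hp0_burr','bay_0','tool_rest'):
  for d in bot.landmark_of(p,k): print('top',k,d['p'],atz(p,d['point'],Z[k])[:2])
```

```text
t 11.4667 pos [0.547  0.1559 0.3376] yaw 80.95397462017964 q7 -0.643198178614245 w 0.6512583745520598
right_stop p0.94 xy 0.5426 0.1587 px [176. 252.]
ring_centre p0.80 xy 0.5452 0.1590 px [173. 254.]
ring_centre p0.63 xy 0.5823 0.1263 px [197. 292.]
ring_grip p0.83 xy 0.3938 0.2983 px [75. 80.]
ring_grip p0.64 xy 0.5448 0.1564 px [188. 254.]
corner_1 p0.81 xy 0.4879 0.2726 px [ 79. 182.]
corner_1 p0.66 xy 0.5580 0.2355 px [101. 255.]
hp0_body p0.67 xy 0.5614 0.2377 px [103. 257.]
top hp0_body 0.71 [ 0.5818 -0.3755]
top hp0_burr 0.68 [ 0.4687 -0.4258]
top bay_0 0.82 [ 0.6156 -0.1137]
top bay_0 0.59 [ 0.6284 -0.2354]
top bay_0 0.58 [ 0.6248 -0.1621]
top bay_0 0.56 [ 0.6053 -0.0559]
top tool_rest 0.56 [ 0.6335 -0.1415]
top tool_rest 0.52 [ 0.3571 -0.3826]
top tool_rest 0.33 [0.5261 0.2501]
```

View pics/w5c.png

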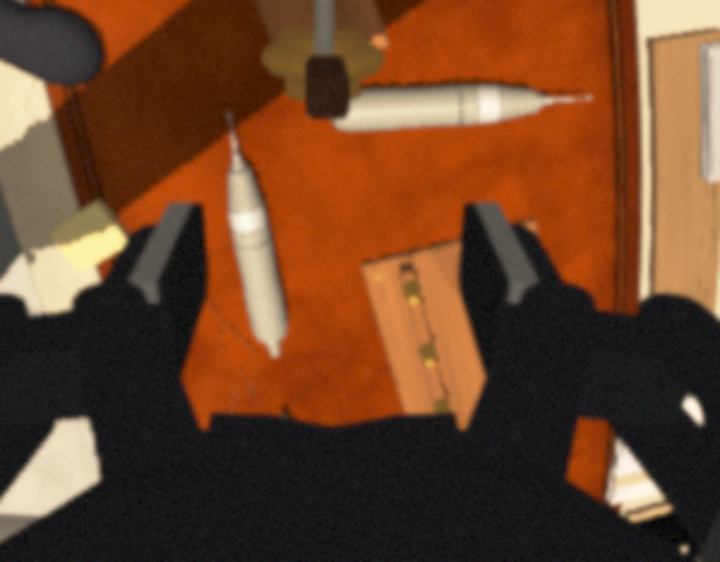

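Call:
jog_arm --commands '[[[0,0,0,0,0,7.15],[0,0,0,0,0,7.15],[0,0,0,0,0,7.15],[0,0,0,0,0,7.15],[0,0,0,0,0,7.15]]]'

```text
clock: 12.43
position: [0.5446, 0.155, 0.3312]
eef_rot: [[0.709, 0.706, -0.0], [0.706, -0.709, -0.0], [-0.0, -0.0, -1.0]]
ft_force: [0.3, 0.4, -0.3]
width: 0.646
grip_force: 0.0
```

Call:
jog_arm --commands '[[[0,0,0,0,0,7.15],[0,0,0,0,0,7.15],[0,0,0,0,0,7.15],[0,0,0,0,0,7.15],[0,0,0,0,0,7.15]]]'

```text
clock: 12.85
position: [0.5446, 0.155, 0.3312]
eef_rot: [[0.987, 0.159, -0.0], [0.159, -0.987, -0.0], [-0.0, -0.0, -1.0]]
ft_force: [-0.3, -0.2, -0.0]
width: 0.649
grip_force: 0.0
```

Call:
jog_arm --commands '[[[0,0,0,0,0,7.15],[0,0,0,0,0,7.15],[-0.0038,0.0342,-0.0089,0,0,0],[-0.0038,0.0342,-0.0089,0,0,0],[-0.0038,0.0342,-0.0089,0,0,0]]]'

```text
clock: 13.27
position: [0.5241, 0.053, 0.358]
eef_rot: [[0.997, -0.082, -0.001], [-0.082, -0.997, -0.0], [-0.001, 0.0, -1.0]]
ft_force: [0.6, -1.0, -0.3]
width: 0.649
grip_force: 0.0
```

Call:
jog_arm --commands '[[[-0.0038,0.0342,-0.0089,0,0,0],[-0.0038,0.0342,-0.0089,0,0,0],[-0.0038,0.0342,-0.0089,0,0,0],[-0.0038,0.0342,-0.0089,0,0,0],[0,0,0,0,0,0]]]' --jaw 0.5

```text
clock: 13.68
position: [0.497, -0.0894, 0.3955]
eef_rot: [[0.996, -0.095, 0.002], [-0.095, -0.996, -0.004], [0.003, 0.004, -1.0]]
ft_force: [0.6, -0.3, 0.3]
width: 0.751
grip_force: 0.0
```

```bash
python3 look.py w6 hp0_body hp0_burr bay_0 tool_rest ring_grip
```

```text
t 13.7333 pos [ 0.497  -0.0894  0.3955] yaw -5.43171665554901 q7 -1.5844199019067329 w 0.7468793538027295
hp0_body p0.67 xy 0.5902 -0.3809 px [ 92. 412.]
hp0_body p0.49 xy 0.4732 -0.0111 px [172. 213.]
bay_0 p0.93 xy 0.6195 -0.1706 px [ 76. 301.]
bay_0 p0.93 xy 0.6203 -0.1160 px [ 78. 266.]
bay_0 p0.70 xy 0.6300 -0.2258 px [ 68. 334.]
bay_0 p0.62 xy 0.6077 -0.0631 px [ 89. 234.]
tool_rest p0.86 xy 0.6192 -0.1465 px [ 79. 284.]
ring_grip p0.91 xy 0.3946 0.2702 px [265.  35.]
ring_grip p0.73 xy 0.5444 0.1609 px [161.  60.]
ring_grip p0.34 xy 0.5487 0.1181 px [153.  84.]
```

View pics/w6.png

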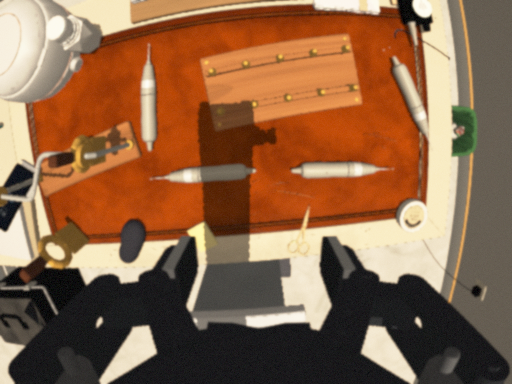

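```bash
cat > rest.py <<'E'
from h import *
from scipy.optimize import least_squares
T=np.eye(4)
T[:3,:3]=[[.9955,-.0947,.002],[-.0947,-.9955,-.004],[.003,.004,-1]];T[:3,3]=[.497,-.0894,.3955]
w=bot.read_camera('wrist')
f=lambda c,r,z:atz(w,(r,c),z,T)[:2]
P=np.array([f(c,r,.038) for c,r in((212,72),(246,66),(280,60),(314,52),(348,47),(255,104),(289,98),(324,92),(358,86))])
M=np.array([(.034,y) for y in(.112,.056,0,-.056,-.112)]+[(-.034,y) for y in(.056,0,-.056,-.112)])
R=lambda a:np.array([[np.cos(a),-np.sin(a)],[np.sin(a),np.cos(a)]])
s=least_squares(lambda p:(M@R(p[2]).T+p[:2]-P).ravel(),[.62,-.145,.1])
print(s.x,np.degrees(s.x[2]));print(np.round(s.fun.reshape(-1,2)*1e3,1))
for y in(-.084,-.028,.028,.084):print(R(s.x[2])@[0,y]+s.x[:2])
for n,b,t in (('A',(150,45),(152,150)),('B',(152,179),(255,172)),('C',(393,170),(293,171)),('D',(426,135),(396,59))):
    B,t=f(*b,.0135),f(*t,.0135);u=(B-t)/np.linalg.norm(B-t);print(n,t+u*.073,np.degrees(np.arctan2(u[1],u[0])),np.linalg.norm(B-t))
E
python3 rest.py
```

```text
[ 0.61749317 -0.14579325  0.12617157] 7.2290984522362125
[[-1.6  1.1]
 [ 2.1 -0.1]
 [ 4.1 -1.6]
 [ 0.7 -1.5]
 [ 0.1  0.8]
 [-2.9 -0.4]
 [-0.9 -1.6]
 [-0.2  0.1]
 [-1.4  3.2]]
[ 0.62806349 -0.22912553]
[ 0.62101661 -0.17357068]
[ 0.61396974 -0.11801582]
[ 0.60692286 -0.06246097]
A [0.59615901 0.08665937] -5.431173888884138 0.18669983395969442
B [ 0.46773167 -0.00999506] 87.97508334791911 0.18560364681538788
C [ 0.45578875 -0.22100344] -93.99843632271275 0.1880607472698054
D [ 0.5829405  -0.37915138] -158.0539937497207 0.15142322867248853
```

Call:
jog_arm --commands '[[[0.0082,-0.023,0.0244,0,0,0],[0.0082,-0.023,0.0244,0,0,0],[0.0082,-0.023,0.0244,0,0,0],[0.0082,-0.023,0.0244,0,0,0],[0.0082,-0.023,0.0244,0,0,0]]]' --jaw 0.3

```text
clock: 14.45
position: [0.5487, 0.032, 0.2702]
eef_rot: [[0.997, -0.083, -0.0], [-0.083, -0.997, 0.0], [-0.0, -0.0, -1.0]]
ft_force: [-0.5, -0.2, -0.2]
width: 0.651
grip_force: 0.0
```

Call:
jog_arm --commands '[[[0.0082,-0.023,0.0244,0,0,0],[0.0082,-0.023,0.0244,0,0,0],[0.0082,-0.023,0.0244,0,0,0],[0,0,0,0,0,0]]]'

```text
clock: 14.78
position: [0.5767, 0.1032, 0.1932]
eef_rot: [[0.997, -0.076, -0.007], [-0.076, -0.997, 0.002], [-0.007, -0.002, -1.0]]
ft_force: [-1.5, 0.6, -0.3]
width: 0.649
grip_force: 0.0
```

```bash
cat > hp.py <<'E'
# hp.py tag x y: segment the grey handpiece near x,y in wrist view, report body centre/heading
import sys
from look import *
def hp(tag,x,y,hd):
    w,T,o=look(tag,['hp0_body','hp0_burr'])
    img=w['img'].astype(int); b,g,r=[img[...,i] for i in range(3)]
    m=((r-b<70)&(r>70)).astype(np.uint8)
    # project to z=.0135 plane metric crop
    xs=np.linspace(-.13,.13,261); a=np.radians(hd); u=np.array([np.cos(a),np.sin(a)]); n=np.array([-u[1],u[0]])
    E=T@np.array(w['tool_from_camera']); Ei=np.linalg.inv(E); f=192/np.tan(np.radians(w['fovy'])/2)
    S,V=np.meshgrid(xs,np.linspace(-.06,.06,121)); W=np.stack([x+S*u[0]+V*n[0],y+S*u[1]+V*n[1],np.full_like(S,.0135)],-1)
    C=W@Ei[:3,:3].T+Ei[:3,3]; rr=np.hypot(C[...,0],C[...,1]); th=np.arctan2(rr,C[...,2]); mx=(w['cx']+f*th*C[...,0]/rr).astype(np.float32); my=(w['cy']+f*th*C[...,1]/rr).astype(np.float32)
    M=cv2.remap(m,mx,my,cv2.INTER_NEAREST); cv2.imwrite(f'pics/{tag}r.png',cv2.remap(w['img'],mx,my,cv2.INTER_LINEAR))
    k,L,st,ce=cv2.connectedComponentsWithStats(M); j=min(range(1,k),key=lambda i:np.hypot(*(ce[i]-[130,60]))+ (1e3 if st[i,4]<800 else 0))
    c=(L==j); ps=np.argwhere(c)[:,::-1].astype(np.float32); vx,vy,x0,y0=cv2.fitLine(ps,cv2.DIST_HUBER,0,.01,.01).ravel()
    if vx<0: vx,vy=-vx,-vy
    s=(ps-[x0,y0])@[vx,vy]; wd=[(np.sum(np.abs(s-q)<.5)) for q in np.arange(s.min(),s.max())]
    wide=np.where(np.array(wd)>20)[0]; mid=s.min()+(wide[0]+wide[-1])/2
    q=np.array([x0+vx*mid-130,y0+vy*mid-60])/1e3; p=np.array([x,y])+u*q[0]+n*q[1]; h=hd+np.degrees(np.arctan2(vy,vx))
    print('len',s.max()-s.min(),'wide',wide[0],wide[-1],'w',max(wd),'-> body',p,'heading',h)
    return p,h
if __name__=='__main__': hp(sys.argv[1],*map(float,sys.argv[2:]))
E
python3 hp.py w7 .593 .090 -5.4
```

```text
t 14.8333 pos [0.5767 0.1032 0.1932] yaw -4.364104549205579 q7 -1.9464150748214273 w 0.6469313789542175
len 193.0271 wide 20 136 w 30 -> body [0.5981 0.0912] heading -5.888642
```

View pics/w7.png

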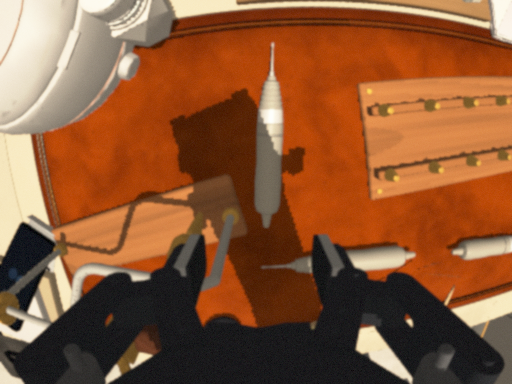

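Call:
jog_arm --commands '[[[0.006,0.009,0,0,0,0],[0,0,0,0,0,0],[0,0,0,0,0,0]]]'

```text
clock: 15.18
position: [0.5849, 0.0848, 0.1995]
eef_rot: [[0.996, -0.087, 0.002], [-0.087, -0.996, -0.001], [0.002, 0.001, -1.0]]
ft_force: [0.6, 0.1, -0.1]
width: 0.649
grip_force: 0.0
```

```bash
sed -i 's|^    wide=.*|    wide=np.where(np.array(wd)>20)[0]; mid=s.min()+73|' hp.py; python3 go.py .595 .0915 .029 -5.7; python3 -c "
from look import *
s=bot.sense();print(s['position'],s['joint_vel'],s['q'],s['ft_force'])"
```

```text
yaw0 -5.0 rz 0.7 then t(mm) [  9.3  -7.7 170.5] n@38 5
[0.5849 0.0848 0.1995] [-0.0119 -0.0004 -0.0179  0.0092 -0.0064 -0.001  -0.0065] [-0.1531  0.5035 -0.0906  1.7468  0.0576  0.8921 -1.927 ] [ 0.6025  0.1055 -0.1041]
```

Call:
jog_arm --commands '[[[0.0093,-0.0077,0.03,0,0,0.7],[0,0,0.04,0,0,0],[0,0,0.04,0,0,0],[0,0,0.03,0,0,0],[0,0,0.015,0,0,0]]]'

```text
clock: 15.6
position: [0.5917, 0.0929, 0.04]
eef_rot: [[0.995, -0.097, -0.005], [-0.097, -0.995, -0.001], [-0.004, 0.002, -1.0]]
ft_force: [-0.8, -0.4, -0.1]
width: 0.648
grip_force: 0.0
```

Call:
jog_arm --commands '[[[0,0,0.01,0,0,0],[0,0,0.0055,0,0,0],[0,0,0,0,0,0],[0,0,0,0,0,0]]]'

```text
clock: 15.93
position: [0.5949, 0.0939, 0.0291]
eef_rot: [[0.995, -0.097, 0.002], [-0.097, -0.995, 0.0], [0.002, -0.001, -1.0]]
ft_force: [0.2, -0.2, 0.1]
width: 0.652
grip_force: 0.0
```

Call:
jog_arm --commands '[[[0,0,0,0,0,0],[0,0,0,0,0,0],[0,0,0,0,0,0],[0,0,0,0,0,0],[0,0,0,0,0,0]]]' --jaw -1 --newtons 70

```text
clock: 16.35
position: [0.5949, 0.094, 0.0294]
eef_rot: [[0.995, -0.096, 0.002], [-0.096, -0.995, 0.0], [0.002, -0.0, -1.0]]
ft_force: [-0.6, 0.4, 6.5]
width: 0.282
grip_force: 68.9
```

Call:
jog_arm --commands '[[[0,0,-0.01,0,0,0],[0,0,-0.02,0,0,0],[0,0,-0.03,0,0,0],[0,0,-0.02,0,0,0],[0,0,0,0,0,0]]]'

```text
clock: 16.77
position: [0.597, 0.0945, 0.113]
eef_rot: [[0.995, -0.097, 0.008], [-0.097, -0.995, 0.002], [0.008, -0.002, -1.0]]
ft_force: [1.3, -0.5, -1.5]
width: 0.288
grip_force: 69.3
```

```bash
python3 go.py .607 -.0625 .11 7
```

```text
yaw0 -5.5 rz -12.5 then t(mm) [ -9.2 157.1   3. ] n@38 5
```

Call:
jog_arm --commands '[[[0,0,0,0,0,-6.2],[0,0,0,0,0,-6.3],[-0.001,0.026,0,0,0,0],[-0.001,0.026,0,0,0,0],[-0.001,0.026,0,0,0,0]]]'

```text
clock: 17.18
position: [0.6, 0.0156, 0.1077]
eef_rot: [[0.992, 0.123, -0.001], [0.123, -0.992, 0.0], [-0.001, -0.0, -1.0]]
ft_force: [0.1, -0.7, -1.4]
width: 0.283
grip_force: 69.3
```

Call:
jog_arm --commands '[[[-0.001,0.026,0,0,0,0],[-0.001,0.026,0,0,0,0],[-0.001,0.026,0,0,0,0],[0,0,0,0,0,0],[0,0,0,0,0,0]]]'

```text
clock: 17.6
position: [0.6064, -0.0642, 0.1076]
eef_rot: [[0.993, 0.118, -0.001], [0.118, -0.993, -0.001], [-0.001, 0.001, -1.0]]
ft_force: [0.2, 1.4, -1.9]
width: 0.281
grip_force: 69.3
```

```bash
python3 look.py w8 bay_0 tool_rest; python3 go.py .609 -.0625 .053 7
```

```text
t 17.65 pos [ 0.6064 -0.0642  0.1076] yaw 6.751232310663411 q7 -1.5218462888046138 w 0.28422272661403764
bay_0 p0.80 xy 0.6184 -0.1167 px [209. 335.]
bay_0 p0.60 xy 0.6310 -0.2243 px [207. 460.]
bay_0 p0.58 xy 0.6232 -0.1719 px [210. 405.]
tool_rest p0.60 xy 0.6200 -0.1437 px [196. 356.]
yaw0 7.1 rz 0.1 then t(mm) [ 2.   2.9 54.7] n@38 2
```

View pics/w8.png

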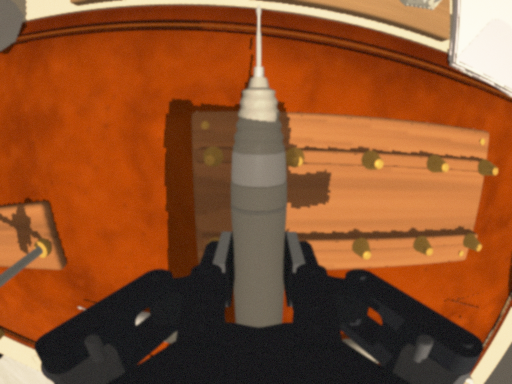

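Call:
jog_arm --commands '[[[0,0,0,0,0,0],[0,0,0,0,0,0],[0,0,0,0,0,0],[0,0,0,0,0,0]]]'

```text
clock: 18.08
position: [0.607, -0.0611, 0.1079]
eef_rot: [[0.993, 0.122, -0.0], [0.122, -0.993, 0.0], [0.0, -0.0, -1.0]]
ft_force: [0.2, 0.8, -2.7]
width: 0.285
grip_force: 69.3
```

```bash
python3 go.py .612 -.061 .055 7; python3 -c "
from look import *
w,T,o=look('w9',['bay_0'])
g=cv2.cvtColor(w['img'],cv2.COLOR_BGR2HSV);m=cv2.inRange(g,(15,110,70),(32,255,255))
k,L,st,ce=cv2.connectedComponentsWithStats(m)
for i in range(1,k):
  if st[i,4]>40 and ce[i][1]<300: print(ce[i],st[i,4],atz(w,ce[i][::-1],.036,T)[:2])
"
```

```text
yaw0 7.0 rz 0.0 then t(mm) [ 5.   0.5 52.9] n@38 2
t 18.1333 pos [ 0.607  -0.0611  0.1079] yaw 7.014919504976297 q7 -1.5214622424660476 w 0.28579492133787243
bay_0 p0.95 xy 0.6171 -0.1153 px [212. 337.]
bay_0 p0.81 xy 0.6226 -0.1739 px [213. 410.]
bay_0 p0.67 xy 0.6325 -0.2234 px [207. 462.]
[89.0714  0.8857] 70 [0.7511 0.0779]
[392.3809  14.6864] 2985 [ 0.7598 -0.1345]
[209.1765 125.6912] 68 [ 0.6643 -0.0233]
[217.3732 157.0787] 343 [ 0.6446 -0.0307]
[298.5473 158.4112] 338 [ 0.6502 -0.0828]
[375.9339 162.1862] 333 [ 0.6553 -0.1365]
[439.7903 166.2032] 310 [ 0.6609 -0.1902]
[488.8983 170.1398] 236 [ 0.6664 -0.244 ]
[473.0633 243.362 ] 221 [ 0.6019 -0.2504]
[425.1685 246.9377] 273 [ 0.596  -0.1972]
[ 45.3467 247.12  ] 225 [0.5528 0.1181]
[364.7604 249.1725] 313 [ 0.5907 -0.1435]
```

Run:
```python
from h import *
from scipy.optimize import least_squares
w,T=wrist()
px=[(217.4,157.1),(298.5,158.4),(375.9,162.2),(439.8,166.2),(488.9,170.1),(473.1,243.4),(425.2,246.9),(364.8,249.2)]
M=np.array([(.034,y) for y in(.112,.056,0,-.056,-.112)]+[(-.034,y) for y in(-.112,-.056,0)])
R=lambda a:np.array([[np.cos(a),-np.sin(a)],[np.sin(a),np.cos(a)]])
def res(p): return (M@R(p[2]).T+p[:2]-np.array([atz(w,q[::-1],p[3],T)[:2] for q in px])).ravel()
s=least_squares(res,[.62,-.145,.12,.03]);print(s.x,np.degrees(s.x[2]));print(np.round(s.fun*1e3,1))
for y in(-.084,-.028,.028,.084):print(R(s.x[2])@[0,y]+s.x[:2])
```

```text
[ 0.62072075 -0.14423868  0.10257226  0.02791864] 5.876957426697256
[-0.1  0.7 -0.2 -0.7  0.2 -0.5  0.2 -0.1  0.1  0.2 -0.2  0.   0.1  0.3
 -0.  -0. ]
[ 0.62932172 -0.22779718]
[ 0.62358774 -0.17209152]
[ 0.61785376 -0.11638585]
[ 0.61211978 -0.06068018]
```

Call:
jog_arm --commands '[[[0.007,0,0.01,0,0,1.1],[0,0,0.02,0,0,0],[0,0,0.014,0,0,0],[0,0,0.008,0,0,0],[0,0,0.003,0,0,0]]]'

```text
clock: 18.65
position: [0.6123, -0.0606, 0.0512]
eef_rot: [[0.995, 0.102, -0.005], [0.102, -0.995, 0.0], [-0.004, -0.001, -1.0]]
ft_force: [-9.2, 1.6, 20.4]
width: 0.289
grip_force: 71.9
```

Call:
jog_arm --commands '[[[0,0,0.001,0,0,0],[0,0,0,0,0,0],[0,0,0,0,0,0]]]'

```text
clock: 18.9
position: [0.6142, -0.0608, 0.052]
eef_rot: [[0.995, 0.102, 0.001], [0.102, -0.995, -0.0], [0.001, 0.0, -1.0]]
ft_force: [0.3, 0.8, -1.1]
width: 0.285
grip_force: 69.3
```

Call:
jog_arm --commands '[[[0,0,0.0008,0,0,0],[0,0,0,0,0,0]]]'

```text
clock: 19.07
position: [0.6143, -0.0609, 0.0514]
eef_rot: [[0.995, 0.102, 0.001], [0.102, -0.995, -0.0], [0.001, 0.0, -1.0]]
ft_force: [-0.6, -0.4, -0.3]
width: 0.288
grip_force: 69.5
```

Call:
jog_arm --commands '[[[0,0,0,0,0,0],[0,0,0,0,0,0],[0,0,0,0,0,0],[0,0,-0.01,0,0,0],[0,0,-0.03,0,0,0]]]' --jaw 0.0

```text
clock: 19.48
position: [0.6108, -0.0606, 0.0883]
eef_rot: [[0.995, 0.103, -0.008], [0.103, -0.995, 0.0], [-0.007, -0.001, -1.0]]
ft_force: [-0.2, 0.3, 0.4]
width: 0.501
grip_force: 0.0
```

Call:
jog_arm --commands '[[[0,0,-0.04,0,0,0],[0,0,-0.04,0,0,0],[0,0,-0.02,0,0,0],[0,0,0,0,0,0],[0,0,0,0,0,0]]]'

```text
clock: 19.9
position: [0.6148, -0.0609, 0.1932]
eef_rot: [[0.995, 0.102, 0.004], [0.102, -0.995, -0.0], [0.004, 0.001, -1.0]]
ft_force: [0.1, 0.6, -0.8]
width: 0.499
grip_force: 0.0
```

```bash
python3 look.py w10 hp0_body hp0_burr bay_0; python3 go.py .47 -.07 .22 88
```

```text
t 19.95 pos [ 0.6148 -0.0609  0.1932] yaw 5.86599990974807 q7 -1.5206987658810451 w 0.49660655126550457
hp0_body p0.87 xy 0.5913 -0.3763 px [224. 486.]
hp0_burr p0.68 xy 0.4842 -0.4231 px [290. 483.]
bay_0 p0.87 xy 0.6108 -0.0643 px [191. 260.]
bay_0 p0.80 xy 0.6228 -0.1762 px [190. 372.]
bay_0 p0.76 xy 0.6312 -0.2238 px [187. 413.]
bay_0 p0.58 xy 0.6206 -0.1127 px [186. 311.]
bay_0 p0.45 xy 0.4886 -0.0175 px [292. 207.]
yaw0 5.9 rz -82.1 then t(mm) [ -14.2 -142.5  -30.3] n@38 4
```

View pics/w10.png

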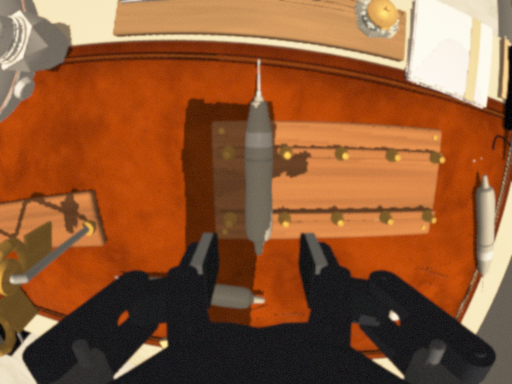

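Call:
jog_arm --commands '[[[0,0,-0.006,0,0,-6.85],[0,0,-0.006,0,0,-6.85],[0,0,-0.006,0,0,-6.85],[0,0,-0.006,0,0,-6.85],[0,0,-0.006,0,0,-6.85]]]'

```text
clock: 20.52
position: [0.6132, -0.0608, 0.22]
eef_rot: [[0.761, 0.649, -0.003], [0.649, -0.761, 0.0], [-0.002, -0.002, -1.0]]
ft_force: [0.2, -0.1, -0.1]
width: 0.5
grip_force: 0.0
```

Call:
jog_arm --commands '[[[0,0,0,0,0,-6.85],[0,0,0,0,0,-6.85],[0,0,0,0,0,-6.85],[0,0,0,0,0,-6.85],[0,0,0,0,0,-6.85]]]' --jaw 0.4

```text
clock: 20.93
position: [0.6132, -0.0608, 0.2197]
eef_rot: [[0.264, 0.965, -0.002], [0.965, -0.264, 0.0], [-0.0, -0.002, -1.0]]
ft_force: [-0.3, -0.3, -0.0]
width: 0.696
grip_force: 0.0
```

Call:
jog_arm --commands '[[[0,0,0,0,0,-6.85],[0,0,0,0,0,-6.85],[-0.0008,-0.029,0,0,0,0],[-0.0008,-0.029,0,0,0,0],[-0.0008,-0.029,0,0,0,0]]]'

```text
clock: 21.35
position: [0.5251, -0.0601, 0.2196]
eef_rot: [[0.034, 0.999, -0.003], [0.999, -0.034, 0.001], [0.001, -0.003, -1.0]]
ft_force: [0.4, 0.3, 0.7]
width: 0.697
grip_force: 0.0
```

Call:
jog_arm --commands '[[[-0.0008,-0.029,0,0,0,0],[-0.0008,-0.029,0,0,0,0],[0,0,0,0,0,0],[0,0,0,0,0,0],[0,0,0,0,0,0]]]'

```text
clock: 21.77
position: [0.4694, -0.06, 0.2209]
eef_rot: [[0.034, 0.999, 0.0], [0.999, -0.034, 0.0], [0.0, 0.0, -1.0]]
ft_force: [0.8, -0.2, -0.5]
width: 0.698
grip_force: 0.0
```

```bash
python3 hp.py w11 .468 -.0115 88.5; python3 go.py .468 -.0115 .029 88.5
```

```text
t 21.8167 pos [ 0.4694 -0.06    0.2209] yaw 88.06310185974878 q7 -0.20684242669347339 w 0.7018564006607906
len 189.00084 wide 16 130 w 30 -> body [ 0.471  -0.0096] heading 88.475426
yaw0 88.1 rz -0.4 then t(mm) [ 48.1  -3.1 191.9] n@38 6
```

Call:
jog_arm --commands '[[[0.025,0,0.03,0,0,-0.4],[0.025,0,0.04,0,0,0],[0,0,0.04,0,0,0],[0,0,0.035,0,0,0],[0,0,0.025,0,0,0]]]'

```text
clock: 22.33
position: [0.4696, -0.0121, 0.0527]
eef_rot: [[0.025, 1.0, -0.003], [1.0, -0.025, 0.001], [0.001, -0.003, -1.0]]
ft_force: [0.1, -0.6, 0.0]
width: 0.697
grip_force: 0.0
```

Call:
jog_arm --commands '[[[0,0,0.012,0,0,0],[0,0,0.007,0,0,0],[0,0,0.003,0,0,0],[0,0,0,0,0,0],[0,0,0,0,0,0]]]'

```text
clock: 22.75
position: [0.4712, -0.0128, 0.0344]
eef_rot: [[0.027, 1.0, 0.001], [1.0, -0.027, 0.0], [0.0, 0.001, -1.0]]
ft_force: [0.1, 0.0, 0.3]
width: 0.703
grip_force: 0.0
```

Call:
jog_arm --commands '[[[0,0,0,0,0,0],[0,0,0,0,0,0],[0,0,0,0,0,0],[0,0,0,0,0,0],[0,0,0,0,0,0]]]' --jaw -1

```text
clock: 23.17
position: [0.4708, -0.013, 0.0347]
eef_rot: [[0.027, 1.0, 0.001], [1.0, -0.027, -0.0], [-0.0, 0.001, -1.0]]
ft_force: [-1.9, -0.3, 8.7]
width: 0.285
grip_force: 68.8
```

Call:
jog_arm --commands '[[[0,0,-0.01,0,0,0],[0,0,-0.03,0,0,0],[0,0,-0.03,0,0,0],[0,0,-0.02,0,0,0],[0,0,0,0,0,0]]]'

```text
clock: 23.58
position: [0.4727, -0.0129, 0.1278]
eef_rot: [[0.027, 1.0, 0.007], [1.0, -0.027, -0.0], [-0.0, 0.007, -1.0]]
ft_force: [1.1, 0.7, -1.6]
width: 0.276
grip_force: 69.7
```

```bash
python3 go.py .618 -.1164 .12 5.9
```

```text
yaw0 88.5 rz 82.6 then t(mm) [133.9 117.9   7.8] n@38 5
```

Call:
jog_arm --commands '[[[0,0,0,0,0,6.88],[0,0,0,0,0,6.88],[0,0,0,0,0,6.88],[0,0,0,0,0,6.88],[0,0,0,0,0,6.88]]]'

```text
clock: 24.0
position: [0.4696, -0.013, 0.1233]
eef_rot: [[0.592, 0.806, -0.001], [0.806, -0.592, -0.0], [-0.001, -0.001, -1.0]]
ft_force: [0.1, -0.1, -2.2]
width: 0.281
grip_force: 69.7
```

Call:
jog_arm --commands '[[[0,0,0,0,0,6.88],[0,0,0,0,0,6.88],[0,0,0,0,0,6.88],[0,0,0,0,0,6.88],[0,0,0,0,0,6.88]]]'

```text
clock: 24.42
position: [0.4696, -0.0129, 0.1233]
eef_rot: [[0.944, 0.331, -0.001], [0.331, -0.944, -0.0], [-0.001, -0.0, -1.0]]
ft_force: [1.2, 0.1, -2.4]
width: 0.284
grip_force: 69.7
```

Call:
jog_arm --commands '[[[0,0,0,0,0,6.88],[0,0,0,0,0,6.88],[0.0221,0.0197,0,0,0,0],[0.0221,0.0197,0,0,0,0],[0.0221,0.0197,0,0,0,0]]]'

```text
clock: 24.83
position: [0.5424, -0.0652, 0.1233]
eef_rot: [[0.995, 0.104, -0.001], [0.104, -0.995, -0.0], [-0.001, -0.0, -1.0]]
ft_force: [0.4, 0.7, -1.9]
width: 0.286
grip_force: 69.6
```

Call:
jog_arm --commands '[[[0.0221,0.0197,0,0,0,0],[0.0221,0.0197,0,0,0,0],[0.0221,0.0197,0,0,0,0],[0,0,0,0,0,0],[0,0,0,0,0,0]]]'

```text
clock: 25.25
position: [0.6144, -0.1181, 0.1228]
eef_rot: [[0.995, 0.101, -0.001], [0.101, -0.995, -0.0], [-0.001, 0.0, -1.0]]
ft_force: [-0.5, 0.2, -2.5]
width: 0.284
grip_force: 69.6
```

Call:
jog_arm --commands '[[[0,0,0,0,0,0],[0,0,0,0,0,0],[0,0,0,0,0,0]]]'

```text
clock: 25.5
position: [0.6134, -0.1158, 0.1235]
eef_rot: [[0.995, 0.104, -0.001], [0.104, -0.995, 0.0], [-0.001, -0.001, -1.0]]
ft_force: [-1.0, 0.3, -1.2]
width: 0.286
grip_force: 69.6
```

```bash
python3 go.py .615 -.1167 .0575 5.9
cat > pegs.py <<'E'
from look import *
s=bot.sense();w,T=wrist();print(s['position'],s['width'],s['grip_force'],s['q'][6])
g=cv2.cvtColor(w['img'],cv2.COLOR_BGR2HSV);m=cv2.inRange(g,(15,110,70),(32,255,255)); cv2.imwrite('pics/pegs.png',w['img'])
k,L,st,ce=cv2.connectedComponentsWithStats(m)
for i in range(1,k):
  if 100<st[i,4]<900 and ce[i][1]<300: print(np.round(ce[i]),st[i,4],atz(w,ce[i][::-1],.028,T)[:2])
E
python3 pegs.py
```

```text
yaw0 6.0 rz 0.1 then t(mm) [ 1.5  1.1 66. ] n@38 2
[ 0.6134 -0.1158  0.1235] 0.2855226855035613 69.64621424674988 -1.4227511964221333
[221. 155.] 302 [ 0.649  -0.0855]
[296. 155.] 291 [ 0.655  -0.1398]
[148. 157.] 291 [ 0.6428 -0.0299]
[369. 157.] 291 [ 0.6604 -0.1956]
[430. 160.] 261 [ 0.6659 -0.2515]
[418. 237.] 238 [ 0.5987 -0.2586]
[157. 241.] 326 [ 0.574 -0.037]
[361. 240.] 276 [ 0.5929 -0.2031]
[ 20. 241.] 176 [0.5472 0.1233]
```

View pics/pegs.png

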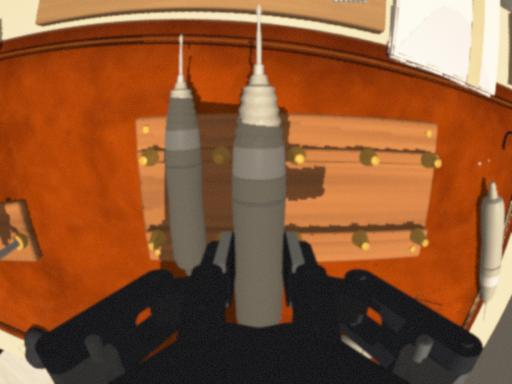

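Call:
jog_arm --commands '[[[0.0015,0.0006,0.02,0,0,0],[0,0,0.02,0,0,0],[0,0,0.013,0,0,0],[0,0,0.007,0,0,0],[0,0,0.004,0,0,0]]]'

```text
clock: 25.97
position: [0.6151, -0.1169, 0.0587]
eef_rot: [[0.995, 0.103, -0.002], [0.103, -0.995, 0.0], [-0.002, -0.001, -1.0]]
ft_force: [-0.0, -0.1, -2.3]
width: 0.278
grip_force: 69.6
```

Call:
jog_arm --commands '[[[0,0,0.0015,0,0,0],[0,0,0,0,0,0],[0,0,0,0,0,0]]]'

```text
clock: 26.22
position: [0.6165, -0.1173, 0.0591]
eef_rot: [[0.995, 0.103, 0.001], [0.103, -0.995, -0.0], [0.001, 0.0, -1.0]]
ft_force: [1.3, -0.4, -0.7]
width: 0.282
grip_force: 69.6
```

Call:
jog_arm --commands '[[[0,0,0.0013,0,0,0],[0,0,0.0013,0,0,0],[0,0,0,0,0,0],[0,0,0,0,0,0]]]'

```text
clock: 26.55
position: [0.6166, -0.1174, 0.0568]
eef_rot: [[0.995, 0.103, 0.001], [0.103, -0.995, -0.0], [0.001, 0.0, -1.0]]
ft_force: [-1.5, 0.3, 5.9]
width: 0.282
grip_force: 70.5
```

Call:
jog_arm --commands '[[[0,0,0.0006,0,0,0],[0,0,0,0,0,0],[0,0,0,0,0,0]]]'

```text
clock: 26.8
position: [0.6166, -0.1173, 0.0567]
eef_rot: [[0.995, 0.103, 0.001], [0.103, -0.995, -0.0], [0.001, 0.0, -1.0]]
ft_force: [-4.1, -0.5, 12.0]
width: 0.281
grip_force: 71.2
```

Call:
jog_arm --commands '[[[0,0,0,0,0,0],[0,0,0,0,0,0],[0,0,0,0,0,0],[0,0,-0.01,0,0,0],[0,0,-0.03,0,0,0]]]' --jaw 0.0

```text
clock: 27.22
position: [0.6127, -0.1167, 0.092]
eef_rot: [[0.995, 0.103, -0.008], [0.103, -0.995, 0.001], [-0.008, -0.002, -1.0]]
ft_force: [0.4, 0.4, -1.1]
width: 0.499
grip_force: 0.0
```

Call:
jog_arm --commands '[[[0,0,-0.04,0,0,0],[0,0,-0.04,0,0,0],[0,0,-0.04,0,0,0],[0,0,0,0,0,0],[0,0,0,0,0,0]]]'

```text
clock: 27.63
position: [0.6177, -0.1175, 0.2186]
eef_rot: [[0.995, 0.103, 0.006], [0.103, -0.995, -0.001], [0.006, 0.002, -1.0]]
ft_force: [-1.0, 0.3, -1.6]
width: 0.503
grip_force: 0.0
```

Run:
```python
from look import *
from go import plan
look('w12',['hp0_body','bay_0'])
p=bot.read_camera('top')
for k in('hp0_body','hp0_burr'):
  for d in bot.landmark_of(p,k): print('top',k,d['p'],np.round(d['point']),atz(p,d['point'],Z[k])[:2])
i=cv2.resize(p['img'][120:280,200:400],None,fx=4,fy=4,interpolation=cv2.INTER_CUBIC);cv2.imwrite('pics/t12.png',i[:600])
plan(.455,-.27,.22,86)
```

```text
t 27.6833 pos [ 0.6177 -0.1175  0.2186] yaw 5.904180163473184 q7 -1.4078696832335555 w 0.49556266419034106
hp0_body p0.83 xy 0.5912 -0.3764 px [217. 447.]
bay_0 p0.95 xy 0.6131 -0.0646 px [180. 207.]
bay_0 p0.84 xy 0.6224 -0.1744 px [182. 312.]
bay_0 p0.77 xy 0.6179 -0.1165 px [180. 256.]
bay_0 p0.62 xy 0.6303 -0.2255 px [180. 358.]
top hp0_body 0.6 [182. 360.] [ 0.5841 -0.3771]
top hp0_burr 0.74 [211. 374.] [ 0.476  -0.4265]
yaw0 5.9 rz -80.1 then t(mm) [-163.7 -149.    -6.5] n@38 6
```

View pics/t12.png

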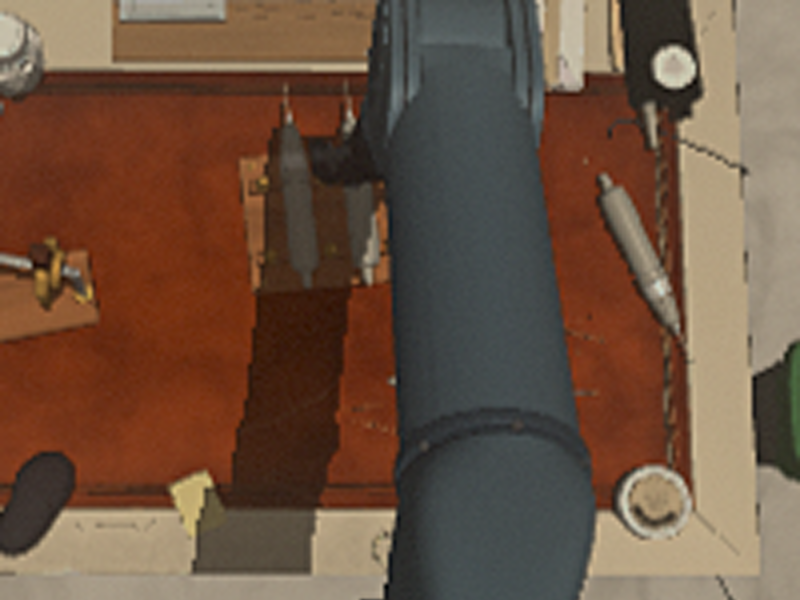

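Call:
jog_arm --commands '[[[0,0,0,0,0,-6.68],[0,0,0,0,0,-6.68],[0,0,0,0,0,-6.68],[0,0,0,0,0,-6.68],[0,0,0,0,0,-6.68]]]' --jaw 0.4

```text
clock: 28.35
position: [0.6154, -0.1171, 0.214]
eef_rot: [[0.77, 0.638, -0.002], [0.638, -0.77, 0.0], [-0.001, -0.001, -1.0]]
ft_force: [1.2, 0.7, -0.6]
width: 0.7
grip_force: 0.0
```

Call:
jog_arm --commands '[[[0,0,0,0,0,-6.68],[0,0,0,0,0,-6.68],[0,0,0,0,0,-6.68],[0,0,0,0,0,-6.68],[0,0,0,0,0,-6.68]]]'

```text
clock: 28.77
position: [0.6154, -0.1172, 0.214]
eef_rot: [[0.292, 0.957, -0.002], [0.957, -0.292, 0.0], [-0.0, -0.002, -1.0]]
ft_force: [-0.5, 0.1, 0.2]
width: 0.697
grip_force: 0.0
```

Call:
jog_arm --commands '[[[0,0,0,0,0,-6.68],[0,0,0,0,0,-6.68],[-0.0241,-0.0214,0,0,0,0],[-0.0241,-0.0214,0,0,0,0],[-0.0241,-0.0214,0,0,0,0]]]'

```text
clock: 29.18
position: [0.5457, -0.1852, 0.214]
eef_rot: [[0.067, 0.998, -0.002], [0.998, -0.067, 0.001], [0.001, -0.002, -1.0]]
ft_force: [-0.6, -0.8, 0.8]
width: 0.698
grip_force: 0.0
```

Call:
jog_arm --commands '[[[-0.0241,-0.0214,0,0,0,0],[-0.0241,-0.0214,0,0,0,0],[-0.0241,-0.0214,0,0,0,0],[-0.0241,-0.0214,0,0,0,0],[0,0,0,0,0,0]]]'

```text
clock: 29.6
position: [0.449, -0.2811, 0.2137]
eef_rot: [[0.077, 0.997, -0.006], [0.997, -0.077, -0.002], [-0.002, -0.006, -1.0]]
ft_force: [-0.7, -0.2, -0.4]
width: 0.698
grip_force: 0.0
```

Call:
jog_arm --commands '[[[0,0,0,0,0,0],[0,0,0,0,0,0]]]'

```text
clock: 29.77
position: [0.4552, -0.2747, 0.2147]
eef_rot: [[0.068, 0.998, -0.0], [0.998, -0.068, 0.001], [0.001, -0.0, -1.0]]
ft_force: [0.3, -0.1, -0.4]
width: 0.701
grip_force: 0.0
```

```bash
python3 hp.py w13 .4555 -.218 -94; python3 go.py .4555 -.218 .029 86
```

```text
t 29.8167 pos [ 0.4552 -0.2747  0.2147] yaw 86.07844954019754 q7 0.19578978765157087 w 0.6953263679277973
hp0_body p0.87 xy 0.5900 -0.3736 px [246. 371.]
hp0_burr p0.59 xy 0.4813 -0.4257 px [290. 286.]
len 183.03928 wide 19 136 w 34 -> body [ 0.4581 -0.2182] heading -93.14662
yaw0 86.2 rz 0.2 then t(mm) [ 55.7  -4.3 185.9] n@38 6
```

Call:
jog_arm --commands '[[[0.028,-0.0005,0.02,0,0,-0.7],[0.0288,-0.0006,0.02,0,0,0],[0,0,0.035,0,0,0],[0,0,0.035,0,0,0],[0,0,0.035,0,0,0]]]'

```text
clock: 30.33
position: [0.4585, -0.217, 0.069]
eef_rot: [[0.053, 0.999, 0.002], [0.999, -0.053, 0.0], [0.0, 0.002, -1.0]]
ft_force: [0.1, -0.4, -0.1]
width: 0.7
grip_force: 0.0
```

Call:
jog_arm --commands '[[[0,0,0.02,0,0,0],[0,0,0.012,0,0,0],[0,0,0.006,0,0,0],[0,0,0.003,0,0,0],[0,0,0,0,0,0]]]'

```text
clock: 30.75
position: [0.4581, -0.2184, 0.0295]
eef_rot: [[0.056, 0.998, 0.001], [0.998, -0.056, -0.0], [-0.0, 0.001, -1.0]]
ft_force: [-0.7, -0.6, 0.5]
width: 0.703
grip_force: 0.0
```

Call:
jog_arm --commands '[[[0,0,0,0,0,0],[0,0,0,0,0,0]]]'

```text
clock: 30.92
position: [0.4582, -0.2189, 0.0302]
eef_rot: [[0.057, 0.998, 0.002], [0.998, -0.056, -0.001], [-0.001, 0.002, -1.0]]
ft_force: [0.4, 0.7, 0.6]
width: 0.697
grip_force: 0.0
```

Call:
jog_arm --commands '[[[0,0,0,0,0,0],[0,0,0,0,0,0],[0,0,0,0,0,0],[0,0,0,0,0,0],[0,0,0,0,0,0]]]' --jaw -1

```text
clock: 31.33
position: [0.4576, -0.2188, 0.0298]
eef_rot: [[0.057, 0.998, 0.001], [0.998, -0.057, -0.001], [-0.001, 0.001, -1.0]]
ft_force: [-0.5, 0.4, 7.4]
width: 0.291
grip_force: 69.1
```

Call:
jog_arm --commands '[[[0,0,-0.01,0,0,0],[0,0,-0.03,0,0,0],[0,0,-0.03,0,0,0],[0,0,-0.03,0,0,0],[0,0,0,0,0,-7.08]]]'

```text
clock: 31.75
position: [0.4604, -0.2196, 0.1346]
eef_rot: [[-0.067, 0.998, 0.007], [0.998, 0.067, -0.004], [-0.004, 0.007, -1.0]]
ft_force: [0.9, -0.1, -0.7]
width: 0.282
grip_force: 69.3
```

Call:
jog_arm --commands '[[[0,0,0,0,0,-7.08],[0,0,0,0,0,-7.08],[0,0,0,0,0,-7.08],[0,0,0,0,0,-7.08],[0,0,0,0,0,-7.08]]]'

```text
clock: 32.17
position: [0.457, -0.2186, 0.1296]
eef_rot: [[-0.637, 0.771, -0.0], [0.771, 0.637, -0.0], [-0.0, -0.0, -1.0]]
ft_force: [-0.9, -0.2, -1.8]
width: 0.283
grip_force: 69.2
```

Call:
jog_arm --commands '[[[0,0,0,0,0,-7.08],[0,0,0,0,0,-7.08],[0,0,0,0,0,-7.08],[0,0,0,0,0,-7.08],[0,0,0,0,0,-7.08]]]'

```text
clock: 32.58
position: [0.457, -0.2187, 0.1295]
eef_rot: [[-0.966, 0.259, -0.0], [0.259, 0.966, -0.001], [0.0, -0.001, -1.0]]
ft_force: [0.5, -0.3, -1.5]
width: 0.284
grip_force: 69.2
```

Call:
jog_arm --commands '[[[0,0,0,0,0,-7.08],[0,0,0,0,0,-7.08],[0,0,0,0,0,-7.08],[-0.0242,0.0042,0,0,0,0],[-0.0242,0.0042,0,0,0,0]]]'

```text
clock: 33.0
position: [0.5035, -0.2064, 0.1291]
eef_rot: [[-0.995, -0.101, -0.002], [-0.101, 0.995, -0.001], [0.002, -0.001, -1.0]]
ft_force: [1.7, 0.2, -0.8]
width: 0.286
grip_force: 69.2
```

Call:
jog_arm --commands '[[[-0.0242,0.0042,0,0,0,0],[-0.0242,0.0042,0,0,0,0],[-0.0242,0.0042,0,0,0,0],[-0.0242,0.0042,0,0,0,0],[-0.0242,0.0042,0,0,0,0]]]'

```text
clock: 33.42
position: [0.6235, -0.1718, 0.1294]
eef_rot: [[-0.995, -0.102, -0.001], [-0.102, 0.995, -0.0], [0.001, -0.0, -1.0]]
ft_force: [0.1, 0.0, -2.4]
width: 0.283
grip_force: 69.2
```

Call:
jog_arm --commands '[[[0,0,0,0,0,0],[0,0,0,0,0,0],[0,0,0,0,0,0],[0,0,0,0,0,0]]]'

```text
clock: 33.75
position: [0.6215, -0.1729, 0.1289]
eef_rot: [[-0.995, -0.102, -0.002], [-0.102, 0.995, -0.001], [0.002, -0.001, -1.0]]
ft_force: [-0.1, -0.3, -1.2]
width: 0.285
grip_force: 69.2
```

```bash
python3 pegs.py; python3 go.py .6236 -.1721 .053 185.9
```

```text
[ 0.6215 -0.1729  0.1289] 0.2849517829302025 69.18862581253052 1.3959947908390813
[223. 161.] 234 [ 0.5913 -0.2036]
[297. 161.] 296 [ 0.5856 -0.1483]
[153. 163.] 276 [ 0.5976 -0.2584]
[368. 163.] 277 [ 0.5801 -0.0926]
[428. 165.] 248 [ 0.5743 -0.0367]
[360. 243.] 275 [ 0.6474 -0.0851]
[416. 240.] 228 [ 0.6415 -0.0297]
[161. 245.] 304 [ 0.6666 -0.2516]
yaw0 -174.2 rz -0.1 then t(mm) [-2.1  0.6 76. ] n@38 3
```

Call:
jog_arm --commands '[[[-0.002,0.0006,0.02,0,0,0],[0,0,0.02,0,0,0],[0,0,0.017,0,0,0],[0,0,0.009,0,0,0],[0,0,0.005,0,0,0]]]'

```text
clock: 34.22
position: [0.6234, -0.1714, 0.0564]
eef_rot: [[-0.995, -0.102, -0.003], [-0.102, 0.995, 0.0], [0.003, 0.001, -1.0]]
ft_force: [1.0, -0.4, -0.8]
width: 0.283
grip_force: 69.2
```

Call:
jog_arm --commands '[[[0,0,0.002,0,0,0],[0,0,0,0,0,0],[0,0,0,0,0,0]]]'

```text
clock: 34.47
position: [0.6253, -0.1711, 0.0569]
eef_rot: [[-0.995, -0.103, 0.001], [-0.103, 0.995, -0.0], [-0.001, -0.0, -1.0]]
ft_force: [-0.1, -0.3, -1.2]
width: 0.286
grip_force: 69.2
```

Call:
jog_arm --commands '[[[0,0,0.001,0,0,0],[0,0,0,0,0,0],[0,0,0,0,0,0]]]'

```text
clock: 34.72
position: [0.625, -0.1711, 0.0555]
eef_rot: [[-0.995, -0.103, 0.001], [-0.103, 0.995, -0.0], [-0.001, -0.0, -1.0]]
ft_force: [-0.3, -0.4, -1.3]
width: 0.285
grip_force: 69.2
```

Call:
jog_arm --commands '[[[0,0,0.002,0,0,0],[0,0,0.0013,0,0,0],[0,0,0,0,0,0],[0,0,0,0,0,0]]]'

```text
clock: 35.05
position: [0.6249, -0.1711, 0.0519]
eef_rot: [[-0.995, -0.103, 0.0], [-0.103, 0.995, -0.0], [-0.0, -0.0, -1.0]]
ft_force: [-0.7, 0.4, 2.0]
width: 0.286
grip_force: 69.5
```

Call:
jog_arm --commands '[[[0,0,0.0004,0,0,0],[0,0,0,0,0,0]]]'

```text
clock: 35.22
position: [0.6249, -0.1711, 0.0519]
eef_rot: [[-0.995, -0.103, 0.0], [-0.103, 0.995, -0.0], [-0.0, -0.0, -1.0]]
ft_force: [-0.9, 0.1, 5.4]
width: 0.287
grip_force: 70.1
```

Call:
jog_arm --commands '[[[0,0,0,0,0,0],[0,0,0,0,0,0],[0,0,0,0,0,0],[0,0,-0.01,0,0,0],[0,0,-0.03,0,0,0]]]' --jaw 0.0

```text
clock: 35.63
position: [0.6218, -0.1709, 0.0882]
eef_rot: [[-0.995, -0.103, -0.007], [-0.103, 0.995, 0.001], [0.007, 0.002, -1.0]]
ft_force: [-0.8, -0.5, 0.8]
width: 0.502
grip_force: 0.0
```

Call:
jog_arm --commands '[[[0,0,-0.04,0,0,0],[0,0,-0.04,0,0,0],[0,0,-0.04,0,0,0],[0,0,0,0,0,0],[0,0,0,0,0,0]]]'

```text
clock: 36.05
position: [0.6264, -0.171, 0.2149]
eef_rot: [[-0.995, -0.103, 0.006], [-0.103, 0.995, -0.001], [-0.005, -0.002, -1.0]]
ft_force: [-0.1, 0.1, 0.0]
width: 0.498
grip_force: 0.0
```

```bash
python3 look.py w14 bay_0 hp0_body hp0_burr; python3 go.py .535 -.41 .22 22
```

```text
t 36.1 pos [ 0.6264 -0.171   0.2149] yaw -174.11022653592127 q7 1.4489565586186326 w 0.5027785509609737
bay_0 p0.96 xy 0.6250 -0.1715 px [178. 259.]
bay_0 p0.96 xy 0.6165 -0.1177 px [175. 312.]
bay_0 p0.78 xy 0.6279 -0.2312 px [175. 202.]
bay_0 p0.66 xy 0.6112 -0.0549 px [177. 369.]
hp0_body p0.93 xy 0.5918 -0.3761 px [131.  91.]
hp0_body p0.49 xy 0.6189 -0.1171 px [173. 309.]
hp0_burr p0.69 xy 0.4782 -0.4242 px [40. 66.]
yaw0 -174.1 rz 163.9 then t(mm) [-171.7  188.2  -10.2] n@38 7
```

Call:
jog_arm --commands '[[[0,0,0,0,0,7.05],[0,0,0,0,0,7.05],[0,0,0,0,0,7.05],[0,0,0,0,0,7.05],[0,0,0,0,0,7.05]]]' --jaw 0.4

```text
clock: 36.67
position: [0.6239, -0.1709, 0.2097]
eef_rot: [[-0.869, 0.495, -0.003], [0.495, 0.869, 0.001], [0.003, -0.001, -1.0]]
ft_force: [-0.9, -0.4, 0.6]
width: 0.7
grip_force: 0.0
```

Call:
jog_arm --commands '[[[0,0,0,0,0,7.05],[0,0,0,0,0,7.05],[0,0,0,0,0,7.05],[0,0,0,0,0,7.05],[0,0,0,0,0,7.05]]]'

```text
clock: 37.08
position: [0.6239, -0.1709, 0.2097]
eef_rot: [[-0.423, 0.906, -0.003], [0.906, 0.423, 0.001], [0.002, -0.002, -1.0]]
ft_force: [0.9, -0.7, -0.0]
width: 0.698
grip_force: 0.0
```

Call:
jog_arm --commands '[[[0,0,0,0,0,7.05],[0,0,0,0,0,7.05],[0,0,0,0,0,7.05],[0,0,0,0,0,7.05],[0,0,0,0,0,7.05]]]'

```text
clock: 37.5
position: [0.6239, -0.1709, 0.2097]
eef_rot: [[0.177, 0.984, -0.003], [0.984, -0.177, 0.001], [0.0, -0.003, -1.0]]
ft_force: [-0.8, 0.7, -0.4]
width: 0.699
grip_force: 0.0
```

Call:
jog_arm --commands '[[[0,0,0,0,0,7.05],[0,0,0,0,0,7.05],[0,0,0,0,0,7.05],[0,0,0,0,0,7.05],[0,0,0,0,0,7.05]]]'

```text
clock: 37.92
position: [0.6239, -0.1709, 0.2097]
eef_rot: [[0.713, 0.702, -0.003], [0.702, -0.713, 0.001], [-0.002, -0.002, -1.0]]
ft_force: [-0.6, -0.2, -0.1]
width: 0.702
grip_force: 0.0
```

Call:
jog_arm --commands '[[[0,0,0,0,0,7.05],[0,0,0,0,0,7.05],[0,0,0,0,0,7.05],[-0.025,0.0247,0,0,0,0],[-0.025,0.0247,0,0,0,0]]]'

```text
clock: 38.33
position: [0.5991, -0.2336, 0.2099]
eef_rot: [[0.913, 0.408, -0.002], [0.408, -0.913, 0.002], [-0.001, -0.003, -1.0]]
ft_force: [0.5, -0.5, 0.2]
width: 0.7
grip_force: 0.0
```

Call:
jog_arm --commands '[[[-0.025,0.0247,0,0,0,0],[-0.025,0.0247,0,0,0,0],[-0.025,0.0247,0,0,0,0],[-0.025,0.0247,0,0,0,0],[-0.025,0.0247,0,0,0,0]]]'

```text
clock: 38.75
position: [0.5326, -0.4008, 0.2098]
eef_rot: [[0.915, 0.403, -0.002], [0.403, -0.915, 0.001], [-0.002, -0.002, -1.0]]
ft_force: [1.0, 0.5, -0.5]
width: 0.701
grip_force: 0.0
```

Call:
jog_arm --commands '[[[0,0,0,0,0,0],[0,0,0,0,0,0],[0,0,0,0,0,0]]]'

```text
clock: 39.0
position: [0.5339, -0.3989, 0.21]
eef_rot: [[0.915, 0.403, -0.002], [0.403, -0.915, 0.002], [-0.001, -0.002, -1.0]]
ft_force: [0.9, 1.3, 0.4]
width: 0.702
grip_force: 0.0
```

```bash
python3 hp.py w15 .590 -.376 -156.2; python3 go.py .590 -.376 .030 23.8
```

```text
t 39.05 pos [ 0.5339 -0.3989  0.21  ] yaw 23.744334033225797 q7 -0.6629728763516005 w 0.7017863555433997
hp0_body p0.93 xy 0.5918 -0.3757 px [118. 260.]
hp0_burr p0.87 xy 0.4785 -0.4228 px [228. 258.]
len 210.65648 wide 18 206 w 70 -> body [ 0.593  -0.3844] heading -142.71132
yaw0 23.9 rz 0.1 then t(mm) [ 59.1   2.2 180.9] n@38 6
```

Call:
jog_arm --commands '[[[0.03,0.001,0.02,0,0,1.2],[0.0304,0.001,0.02,0,0,0],[0,0,0.035,0,0,0],[0,0,0.035,0,0,0],[0,0,0.03,0,0,0]]]'

```text
clock: 39.57
position: [0.5912, -0.3754, 0.0691]
eef_rot: [[0.922, 0.386, -0.001], [0.386, -0.922, 0.001], [-0.0, -0.001, -1.0]]
ft_force: [-0.7, -0.4, -0.1]
width: 0.698
grip_force: 0.0
```

Call:
jog_arm --commands '[[[0,0,0.02,0,0,0],[0,0,0.012,0,0,0],[0,0,0.006,0,0,0],[0,0,0,0,0,0],[0,0,0,0,0,0]]]'

```text
clock: 39.98
position: [0.5915, -0.378, 0.0346]
eef_rot: [[0.923, 0.384, 0.002], [0.384, -0.923, -0.001], [0.001, 0.001, -1.0]]
ft_force: [0.5, 0.2, 0.2]
width: 0.696
grip_force: 0.0
```

```bash
python3 go.py .590 -.376 .030 22.6; python3 look.py w16 hp0_body
```

```text
yaw0 22.6 rz -0.0 then t(mm) [-0.6 -2.4  4.6] n@38 1
t 40.0333 pos [ 0.5915 -0.378   0.0346] yaw 22.566762162760668 q7 -0.7765146205425875 w 0.7019404130934686
hp0_body p0.82 xy 0.5902 -0.3759 px [251. 252.]
```

View pics/w16.png

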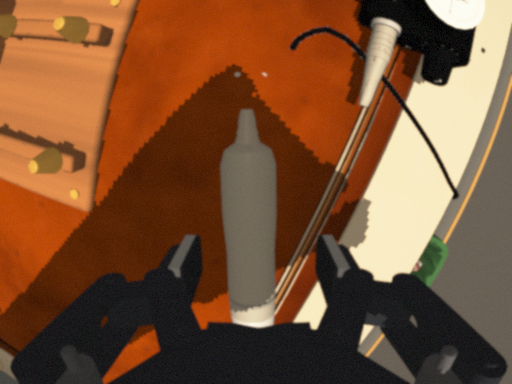

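Call:
jog_arm --commands '[[[0,-0.002,0.002,0,0,0],[0,0,0.002,0,0,0],[0,0,0,0,0,0],[0,0,0,0,0,0]]]'

```text
clock: 40.42
position: [0.5897, -0.376, 0.0295]
eef_rot: [[0.924, 0.383, -0.0], [0.383, -0.924, 0.0], [-0.0, -0.0, -1.0]]
ft_force: [0.0, 0.4, 0.7]
width: 0.701
grip_force: 0.0
```

Call:
jog_arm --commands '[[[0,0,0,0,0,0],[0,0,0,0,0,0],[0,0,0,0,0,0],[0,0,0,0,0,0],[0,0,0,0,0,0]]]' --jaw -1

```text
clock: 40.83
position: [0.59, -0.3762, 0.0297]
eef_rot: [[0.924, 0.383, 0.001], [0.383, -0.924, -0.0], [0.0, 0.0, -1.0]]
ft_force: [0.1, 0.5, 3.1]
width: 0.285
grip_force: 69.9
```

Call:
jog_arm --commands '[[[0,0,-0.01,0,0,0],[0,0,-0.03,0,0,0],[0,0,-0.03,0,0,0],[0,0,-0.03,0,0,0],[0,0,0,0,0,0]]]'

```text
clock: 41.25
position: [0.5932, -0.3781, 0.1367]
eef_rot: [[0.924, 0.383, 0.009], [0.383, -0.924, -0.005], [0.006, 0.008, -1.0]]
ft_force: [2.8, -1.5, 0.0]
width: 0.286
grip_force: 69.5
```

```bash
python3 go.py .6293 -.2278 .13 185.9
```

```text
yaw0 22.5 rz -163.4 then t(mm) [-51.3 145.8   6.7] n@38 5
```

Call:
jog_arm --commands '[[[0.0053,-0.0303,0,0,0,0],[0.0053,-0.0303,0,0,0,0],[0.0053,-0.0303,0,0,0,0],[0,0,0,0,0,-7.1],[0,0,0,0,0,-7.1]]]'

```text
clock: 41.67
position: [0.5695, -0.2827, 0.1295]
eef_rot: [[0.795, 0.606, -0.001], [0.606, -0.795, 0.001], [0.0, -0.001, -1.0]]
ft_force: [0.3, -1.2, -0.5]
width: 0.288
grip_force: 69.5
```

Call:
jog_arm --commands '[[[0,0,0,0,0,-7.1],[0,0,0,0,0,-7.1],[0,0,0,0,0,-7.1],[0,0,0,0,0,-7.1],[0,0,0,0,0,-7.1]]]'

```text
clock: 42.08
position: [0.5692, -0.286, 0.1293]
eef_rot: [[0.299, 0.954, -0.001], [0.954, -0.299, -0.0], [-0.0, -0.001, -1.0]]
ft_force: [-0.1, 0.6, -1.1]
width: 0.29
grip_force: 69.5
```

Call:
jog_arm --commands '[[[0,0,0,0,0,-7.1],[0,0,0,0,0,-7.1],[0,0,0,0,0,-7.1],[0,0,0,0,0,-7.1],[0,0,0,0,0,-7.1]]]'

```text
clock: 42.5
position: [0.5692, -0.2861, 0.1293]
eef_rot: [[-0.31, 0.951, -0.001], [0.951, 0.31, -0.0], [0.0, -0.001, -1.0]]
ft_force: [0.3, 0.0, -1.1]
width: 0.289
grip_force: 69.5
```

Call:
jog_arm --commands '[[[0,0,0,0,0,-7.1],[0,0,0,0,0,-7.1],[0,0,0,0,0,-7.1],[0,0,0,0,0,-7.1],[0,0,0,0,0,-7.1]]]'

```text
clock: 42.92
position: [0.5691, -0.2862, 0.1293]
eef_rot: [[-0.805, 0.594, -0.001], [0.594, 0.805, -0.0], [0.0, -0.001, -1.0]]
ft_force: [-0.3, 0.7, -1.7]
width: 0.284
grip_force: 69.5
```

Call:
jog_arm --commands '[[[0,0,0,0,0,-7.1],[0,0,0,0,0,-7.1],[0,0,0,0,0,-7.1],[0,0,0,0,0,-7.1],[0,0,0,0,0,-7.1]]]'

```text
clock: 43.33
position: [0.5691, -0.2863, 0.1292]
eef_rot: [[-1.0, 0.016, -0.001], [0.016, 1.0, -0.0], [0.001, -0.0, -1.0]]
ft_force: [0.3, -0.2, -1.4]
width: 0.285
grip_force: 69.5
```

Call:
jog_arm --commands '[[[0,0,0,0,0,-7.1],[0,0,0,0,0,0],[0,0,0,0,0,0],[0,0,0,0,0,0]]]'

```text
clock: 43.67
position: [0.5694, -0.2861, 0.1293]
eef_rot: [[-0.995, -0.098, -0.0], [-0.098, 0.995, -0.0], [0.0, -0.0, -1.0]]
ft_force: [0.2, 0.1, -0.3]
width: 0.287
grip_force: 69.5
```

```bash
python3 go.py .6293 -.2278 .12 185.9; python3 -c "
from station import bot;s=bot.sense();print(s['q'],s['width'])"
```

```text
yaw0 -174.4 rz -0.3 then t(mm) [-65.6  51.8   9.3] n@38 3
[ 0.92877117  0.82199444 -0.81215017  1.62656769  0.68442246  0.99944593
  1.55922965] 0.28705861905741664
```

Call:
jog_arm --commands '[[[-0.0164,0.0129,0,0,0,-0.3],[-0.0164,0.0129,0,0,0,0],[-0.0164,0.013,0,0,0,0],[-0.0164,0.013,0,0,0,0],[0,0,0,0,0,0]]]'

```text
clock: 44.08
position: [0.6324, -0.222, 0.1302]
eef_rot: [[-0.994, -0.11, 0.003], [-0.11, 0.994, 0.003], [-0.004, 0.003, -1.0]]
ft_force: [-0.1, 0.5, -0.5]
width: 0.283
grip_force: 69.5
```

Call:
jog_arm --commands '[[[0,0,0,0,0,0],[0,0,0,0,0,0],[0,0,0,0,0,0],[0,0,0,0,0,0]]]'

```text
clock: 44.42
position: [0.6286, -0.229, 0.1292]
eef_rot: [[-0.995, -0.105, -0.001], [-0.105, 0.995, -0.001], [0.001, -0.001, -1.0]]
ft_force: [0.5, 0.8, -1.1]
width: 0.283
grip_force: 69.5
```

```bash
python3 pegs.py; python3 go.py .6293 -.2278 .0535 185.9
```

```text
[ 0.6286 -0.229   0.1292] 0.28292990465757706 69.49749112129211 1.4752418603676882
[223. 159.] 229 [ 0.5971 -0.2595]
[298. 160.] 292 [ 0.5913 -0.2041]
[368. 162.] 275 [ 0.586  -0.1484]
[429. 164.] 270 [ 0.5804 -0.0918]
[478. 167.] 150 [ 0.5744 -0.0337]
[465. 236.] 141 [ 0.6422 -0.0267]
[361. 242.] 269 [ 0.6534 -0.1407]
[417. 239.] 249 [ 0.6479 -0.0847]
yaw0 -174.0 rz 0.1 then t(mm) [-0.7  0.9 75.8] n@38 2
```

Call:
jog_arm --commands '[[[-0.0007,0.001,0.02,0,0,0],[0,0,0.02,0,0,0],[0,0,0.018,0,0,0],[0,0,0.01,0,0,0],[0,0,0.005,0,0,0]]]'

```text
clock: 44.88
position: [0.6286, -0.2267, 0.0543]
eef_rot: [[-0.994, -0.107, -0.003], [-0.107, 0.994, 0.001], [0.003, 0.001, -1.0]]
ft_force: [-0.7, 0.2, -0.7]
width: 0.289
grip_force: 69.5
```

Call:
jog_arm --commands '[[[0,0,0.002,0,0,0],[0,0,0,0,0,0],[0,0,0,0,0,0],[0,0,0,0,0,0]]]'

```text
clock: 45.22
position: [0.6307, -0.2266, 0.0554]
eef_rot: [[-0.994, -0.107, 0.002], [-0.107, 0.994, -0.0], [-0.002, -0.001, -1.0]]
ft_force: [0.6, -0.5, -0.8]
width: 0.292
grip_force: 69.5
```

Call:
jog_arm --commands '[[[0,0,0.0018,0,0,0],[0,0,0.0015,0,0,0],[0,0,0,0,0,0],[0,0,0,0,0,0]]]'

```text
clock: 45.55
position: [0.6304, -0.2266, 0.0517]
eef_rot: [[-0.994, -0.107, 0.001], [-0.107, 0.994, -0.0], [-0.001, -0.001, -1.0]]
ft_force: [-1.3, -0.4, 3.2]
width: 0.282
grip_force: 70.0
```

Call:
jog_arm --commands '[[[0,0,0.0006,0,0,0],[0,0,0,0,0,0],[0,0,0,0,0,0]]]'

```text
clock: 45.8
position: [0.6304, -0.2266, 0.0517]
eef_rot: [[-0.994, -0.107, 0.001], [-0.107, 0.994, -0.001], [-0.001, -0.001, -1.0]]
ft_force: [-2.0, -0.3, 7.0]
width: 0.286
grip_force: 70.7
```

Call:
jog_arm --commands '[[[0,0,0,0,0,0],[0,0,0,0,0,0],[0,0,0,0,0,0],[0,0,-0.01,0,0,0],[0,0,-0.03,0,0,0]]]' --jaw 0.0

```text
clock: 46.22
position: [0.6269, -0.2261, 0.087]
eef_rot: [[-0.994, -0.107, -0.007], [-0.107, 0.994, 0.002], [0.007, 0.003, -1.0]]
ft_force: [0.0, 0.3, -0.1]
width: 0.496
grip_force: 0.0
```

Call:
jog_arm --commands '[[[0,0,-0.04,0,0,0],[0,0,-0.04,0,0,0],[0,0,-0.04,0,0,0],[0,0,0,0,0,0],[0,0,0,0,0,0]]]'

```text
clock: 46.63
position: [0.6315, -0.2265, 0.214]
eef_rot: [[-0.994, -0.107, 0.005], [-0.107, 0.994, -0.002], [-0.005, -0.002, -1.0]]
ft_force: [0.4, -0.1, -0.3]
width: 0.5
grip_force: 0.0
```

```bash
python3 look.py w17 bay_0 hp0_body hp0_burr ring_grip; python3 go.py .545 .157 .30 81
```

```text
t 46.6833 pos [ 0.6315 -0.2265  0.214 ] yaw -173.8646726278727 q7 1.522738101599333 w 0.5012498945050078
bay_0 p0.97 xy 0.6247 -0.1727 px [179. 312.]
bay_0 p0.74 xy 0.6144 -0.1186 px [175. 363.]
bay_0 p0.61 xy 0.6142 -0.0563 px [182. 412.]
bay_0 p0.59 xy 0.6291 -0.2297 px [177. 257.]
hp0_body p0.66 xy 0.6338 -0.2245 px [177. 261.]
hp0_burr p0.94 xy 0.7618 -0.2099 px [278. 262.]
yaw0 -173.8 rz 105.2 then t(mm) [ 365.6 -142.9  -91.2] n@38 11
```

Call:
jog_arm --commands '[[[0,0,-0.018,0,0,7.01],[0,0,-0.018,0,0,7.01],[0,0,-0.018,0,0,7.01],[0,0,-0.018,0,0,7.01],[0,0,-0.018,0,0,7.01]]]' --jaw 0.1

```text
clock: 47.3
position: [0.6295, -0.2263, 0.3]
eef_rot: [[-0.873, 0.488, -0.002], [0.488, 0.873, 0.001], [0.002, -0.0, -1.0]]
ft_force: [-0.5, -0.5, 0.1]
width: 0.551
grip_force: 0.0
```

Call:
jog_arm --commands '[[[0,0,0,0,0,7.01],[0,0,0,0,0,7.01],[0,0,0,0,0,7.01],[0,0,0,0,0,7.01],[0,0,0,0,0,7.01]]]'

```text
clock: 47.72
position: [0.6294, -0.2264, 0.2991]
eef_rot: [[-0.434, 0.901, -0.002], [0.901, 0.434, 0.001], [0.002, -0.002, -1.0]]
ft_force: [0.1, 0.9, 0.3]
width: 0.549
grip_force: 0.0
```

Call:
jog_arm --commands '[[[0,0,0,0,0,7.01],[0,0,0,0,0,7.01],[0,0,0,0,0,7.01],[0,0,0,0,0,7.01],[0,0,0,0,0,7.01]]]'

```text
clock: 48.13
position: [0.6294, -0.2263, 0.299]
eef_rot: [[0.162, 0.987, -0.002], [0.987, -0.162, 0.001], [0.0, -0.002, -1.0]]
ft_force: [0.7, 0.5, -0.3]
width: 0.552
grip_force: 0.0
```

Call:
jog_arm --commands '[[[0.0332,-0.013,0,0,0,0],[0.0332,-0.013,0,0,0,0],[0.0332,-0.013,0,0,0,0],[0.0332,-0.013,0,0,0,0],[0.0332,-0.013,0,0,0,0]]]'

```text
clock: 48.55
position: [0.5906, -0.0508, 0.2993]
eef_rot: [[0.157, 0.988, -0.002], [0.988, -0.157, 0.0], [-0.0, -0.002, -1.0]]
ft_force: [0.9, -0.3, -0.3]
width: 0.555
grip_force: 0.0
```

Call:
jog_arm --commands '[[[0.0332,-0.013,0,0,0,0],[0.0332,-0.013,0,0,0,0],[0.0332,-0.013,0,0,0,0],[0.0332,-0.013,0,0,0,0],[0.0332,-0.013,0,0,0,0]]]'

```text
clock: 48.97
position: [0.5524, 0.1232, 0.2995]
eef_rot: [[0.157, 0.988, -0.002], [0.988, -0.157, -0.0], [-0.001, -0.002, -1.0]]
ft_force: [0.0, 0.7, 0.1]
width: 0.554
grip_force: 0.0
```

Call:
jog_arm --commands '[[[0.02,-0.008,0,0,0,0],[0,0,0,0,0,0],[0,0,0,0,0,0],[0,0,0,0,0,0]]]'

```text
clock: 49.3
position: [0.5488, 0.1415, 0.2996]
eef_rot: [[0.157, 0.988, -0.001], [0.988, -0.157, -0.001], [-0.001, -0.001, -1.0]]
ft_force: [0.6, 0.2, -0.8]
width: 0.548
grip_force: 0.0
```

```bash
python3 look.py w18 ring_grip ring_centre right_stop; python3 go.py .545 .157 .20 81
python3 - <<'E'
from look import *
p=bot.read_camera('top')
for k in('hp0_body','hp0_burr','bay_0'):
  for d in bot.landmark_of(p,k): print('top',k,d['p'],atz(p,d['point'],.0355)[:2])
a=cv2.resize(p['img'][130:260,200:400],None,fx=3,fy=3,interpolation=cv2.INTER_CUBIC)
b=cv2.imread('pics/w18.png')[130:280,150:400];b=cv2.resize(b,(600,int(600*150/250)))[:210]
cv2.imwrite('pics/c18.png',np.vstack([a,b]))
E
```

```text
t 49.35 pos [0.5488 0.1415 0.2996] yaw 80.94096421089488 q7 -0.7211882448434932 w 0.5527011581070873
ring_grip p0.88 xy 0.3955 0.2992 px [55. 58.]
ring_grip p0.74 xy 0.5455 0.1569 px [182. 251.]
ring_centre p0.96 xy 0.5471 0.1586 px [166. 254.]
ring_centre p0.94 xy 0.4002 0.2931 px [66. 92.]
right_stop p0.74 xy 0.5427 0.1582 px [170. 249.]
yaw0 80.9 rz -0.1 then t(mm) [ 14.9  -6.5 100.1] n@38 3
top hp0_body 0.8 [ 0.6176 -0.2234]
top hp0_body 0.48 [0.5095 0.3679]
top hp0_burr 0.61 [ 0.7395 -0.2111]
top hp0_burr 0.36 [0.5674 0.1617]
top hp0_burr 0.33 [ 0.624  -0.1709]
top hp0_burr 0.3 [0.5153 0.3775]
top bay_0 0.87 [ 0.6293 -0.1699]
top bay_0 0.86 [ 0.6075 -0.1231]
top bay_0 0.73 [ 0.6269 -0.2226]
top bay_0 0.71 [ 0.6068 -0.0541]
top bay_0 0.2 [0.4979 0.2922]
```

View pics/c18.png

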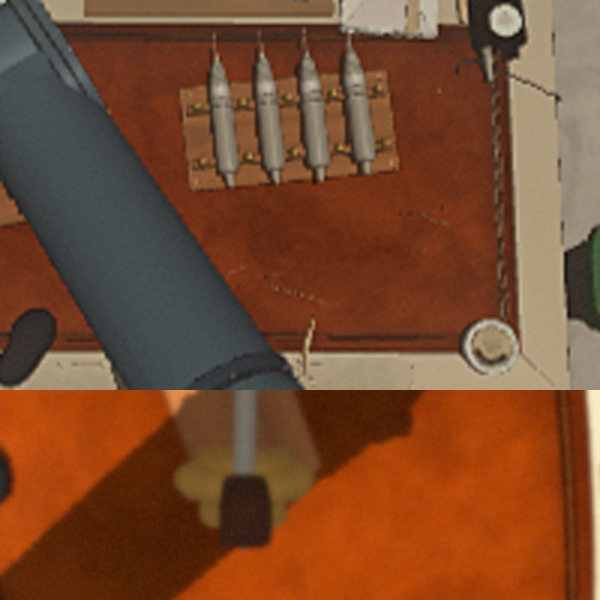

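Call:
jog_arm --commands '[[[0.0148,-0.0057,0.02,0,0,0],[0,0,0.03,0,0,0],[0,0,0.02,0,0,0],[0,0,0,0,0,0],[0,0,0,0,0,0]]]'

```text
clock: 50.12
position: [0.545, 0.158, 0.2301]
eef_rot: [[0.157, 0.988, -0.002], [0.988, -0.157, -0.0], [-0.001, -0.002, -1.0]]
ft_force: [0.3, 0.3, 0.5]
width: 0.553
grip_force: 0.0
```

```bash
python3 look.py w19 ring_grip; python3 go.py .545 .157 .201 81
```

```text
t 50.1667 pos [0.545  0.158  0.2301] yaw 80.98530146192077 q7 -0.7990005645231978 w 0.5508419212085885
ring_grip p0.88 xy 0.5451 0.1572 px [237. 258.]
ring_grip p0.62 xy 0.4011 0.2946 px [68. 14.]
yaw0 81.0 rz -0.0 then t(mm) [-1.8 -1.1 30.9] n@38 1
```

Descend, grip, lift 10 mm, and compute the path to the left stop.

Call:
jog_arm --commands '[[[-0.001,-0.0005,0.015,0,0,0],[0,0,0.01,0,0,0],[0,0,0.004,0,0,0],[0,0,0,0,0,0],[0,0,0,0,0,0]]]'

```text
clock: 50.63
position: [0.545, 0.1575, 0.2019]
eef_rot: [[0.157, 0.988, 0.0], [0.988, -0.157, 0.0], [0.0, 0.0, -1.0]]
ft_force: [0.4, 0.6, -0.0]
width: 0.546
grip_force: 0.0
```

Call:
jog_arm --commands '[[[0,0,0,0,0,0],[0,0,0,0,0,0],[0,0,0,0,0,0],[0,0,0,0,0,0],[0,0,0,0,0,0]]]' --jaw -1 --newtons 80

```text
clock: 51.05
position: [0.5452, 0.1576, 0.2021]
eef_rot: [[0.157, 0.988, 0.001], [0.988, -0.157, 0.0], [0.0, 0.001, -1.0]]
ft_force: [0.2, -0.5, 3.8]
width: 0.174
grip_force: 77.9
```

Call:
jog_arm --commands '[[[0,0,0,0,0,0],[0.003,0,-0.005,0,0,0],[0.003,0,-0.005,0,0,0],[0,0,0,0,0,0],[0,0,0,0,0,0]]]'

```text
clock: 51.47
position: [0.5457, 0.1637, 0.2116]
eef_rot: [[0.156, 0.988, 0.0], [0.988, -0.156, 0.0], [0.0, 0.0, -1.0]]
ft_force: [-0.0, -0.7, -1.6]
width: 0.175
grip_force: 77.9
```

```bash
python3 path.py L 0.004
```

```text
pos [0.5456581  0.16370675 0.21158119] err along path start mm [ 0.45902774 -0.22837914] remaining steps 21
[0.0039, 0.0005, 0, 0, 0, 0.0], [0.0040, -0.0000, 0, 0, 0, -0.0], [0.0040, -0.0000, 0, 0, 0, -0.0], [0.0040, -0.0000, 0, 0, 0, -0.0], [0.0040, -0.0000, 0, 0, 0, -0.0], [0.0040, -0.0000, 0, 0, 0, -0.0], [0.0040, -0.0000, 0, 0, 0, -0.0], [0.0040, -0.0000, 0, 0, 0, -0.0], [0.0035, -0.0000, 0, 0, 0, -0.0], [0.0040, -0.0000, 0, 0, 0, -0.0], [0.0040, -0.0000, 0, 0, 0, -0.0], [0.0040, -0.0000, 0, 0, 0, -0.0], [0.0040, -0.0000, 0, 0, 0, -0.0], [0.0040, -0.0001, 0, 0, 0, -3.9], [0.0040, -0.0004, 0, 0, 0, -7.0], [0.0039, -0.0006, 0, 0, 0, -7.0], [0.0039, -0.0008, 0, 0, 0, -7.0], [0.0038, -0.0010, 0, 0, 0, -7.0], [0.0038, -0.0013, 0, 0, 0, -7.0], [0.0037, -0.0015, 0, 0, 0, -7.0], [0.0032, -0.0014, 0, 0, 0, -7.0], [0.0038, -0.0012, 0, 0, 0, -7.0], [0.0040, -0.0007, 0, 0, 0, -7.0], [0.0040, -0.0002, 0, 0, 0, -3.1], [0.0040, 0.0000, 0, 0, 0, -0.0], [0.0040, 0.0000, 0, 0, 0, -0.0], [0.0040, 0.0000, 0, 0, 0, -0.0], [0.0035, 0.0000, 0, 0, 0, -0.0], [0.0040, -0.0000, 0, 0, 0, -0.0], [0.0040, 0.0
[... 215 characters left out ...]
 [0.0038, 0.0010, 0, 0, 0, 7.0], [0.0033, 0.0011, 0, 0, 0, 7.0], [0.0037, 0.0014, 0, 0, 0, 7.0], [0.0036, 0.0016, 0, 0, 0, 7.0], [0.0038, 0.0014, 0, 0, 0, 7.0], [0.0039, 0.0009, 0, 0, 0, 7.0], [0.0040, 0.0004, 0, 0, 0, 5.7], [0.0040, -0.0000, 0, 0, 0, -0.0], [0.0040, -0.0000, 0, 0, 0, -0.0], [0.0040, -0.0000, 0, 0, 0, -0.0], [0.0040, -0.0000, 0, 0, 0, -0.0], [0.0035, -0.0000, 0, 0, 0, -0.0], [0.0040, -0.0000, 0, 0, 0, -0.0], [0.0040, -0.0000, 0, 0, 0, -0.0], [0.0040, -0.0000, 0, 0, 0, -0.0], [0.0040, -0.0000, 0, 0, 0, -0.0], [0.0040, -0.0000, 0, 0, 0, -0.0], [0.0040, -0.0000, 0, 0, 0, -0.0], [0.0040, -0.0000, 0, 0, 0, -0.0], [0.0035, -0.0000, 0, 0, 0, -0.0], 
end [0.49944924 0.34941325] 81.0
```

Call:
jog_arm --commands '[[[0.004,0.0005,0,0,0,0],[0.004,0,0,0,0,0],[0.004,0,0,0,0,0],[0.004,0,0,0,0,0],[0.004,0,0,0,0,0]]]'

```text
clock: 51.88
position: [0.5493, 0.1836, 0.2113]
eef_rot: [[0.156, 0.988, -0.0], [0.988, -0.156, 0.0], [0.0, -0.0, -1.0]]
ft_force: [0.4, -0.7, -1.1]
width: 0.177
grip_force: 77.9
```

Call:
jog_arm --commands '[[[0.004,0,0,0,0,0],[0.004,0,0,0,0,0],[0.004,0,0,0,0,0],[0.0035,0,0,0,0,0],[0.004,0,0,0,0,0]]]'

```text
clock: 52.3
position: [0.5525, 0.2025, 0.2114]
eef_rot: [[0.157, 0.988, -0.0], [0.988, -0.157, -0.0], [-0.0, -0.0, -1.0]]
ft_force: [-0.5, 0.2, -1.9]
width: 0.171
grip_force: 77.9
```

Call:
jog_arm --commands '[[[0.004,0,0,0,0,0],[0.004,0,0,0,0,0],[0.004,0,0,0,0,0],[0.004,-0.0001,0,0,0,-3.9],[0.004,-0.0004,0,0,0,-7]]]'

```text
clock: 52.72
position: [0.5549, 0.2226, 0.2116]
eef_rot: [[-0.036, 0.999, 0.0], [0.999, 0.036, -0.0], [-0.0, 0.0, -1.0]]
ft_force: [0.4, 0.7, -1.3]
width: 0.179
grip_force: 77.9
```

Call:
jog_arm --commands '[[[0.0039,-0.0006,0,0,0,-7],[0.0039,-0.0008,0,0,0,-7],[0.0038,-0.001,0,0,0,-7],[0.0038,-0.0013,0,0,0,-7],[0.0037,-0.0015,0,0,0,-7]]]'

```text
clock: 53.13
position: [0.5448, 0.239, 0.2115]
eef_rot: [[-0.605, 0.796, 0.0], [0.796, 0.605, 0.0], [0.0, 0.0, -1.0]]
ft_force: [-0.5, 0.2, -1.2]
width: 0.172
grip_force: 78.0
```

Call:
jog_arm --commands '[[[0.0032,-0.0014,0,0,0,-7],[0.0038,-0.0012,0,0,0,-7],[0.004,-0.0007,0,0,0,-7],[0.004,-0.0002,0,0,0,-3.1],[0,0,0,0,0,0]]]'

```text
clock: 53.55
position: [0.5306, 0.2467, 0.2114]
eef_rot: [[-0.876, 0.483, -0.001], [0.483, 0.876, 0.0], [0.001, 0.0, -1.0]]
ft_force: [0.0, 0.7, -2.3]
width: 0.17
grip_force: 77.9
```

```bash
python3 path.py L 0.004; python3 look.py w20 ring_grip corner_1 left_stop
```

```text
pos [0.53055849 0.24669346 0.21136138] err along path start mm [ 0.22195215 -0.06053601] remaining steps 212
[0.0038, 0.0001, 0, 0, 0, 0.1], [0.0040, 0.0000, 0, 0, 0, -0.0], [0.0040, 0.0000, 0, 0, 0, -0.0], [0.0040, -0.0000, 0, 0, 0, -0.0], [0.0040, 0.0000, 0, 0, 0, -0.0], [0.0035, 0.0000, 0, 0, 0, -0.0], [0.0040, -0.0000, 0, 0, 0, -0.0], [0.0040, 0.0000, 0, 0, 0, -0.0], [0.0040, 0.0000, 0, 0, 0, 2.6], [0.0040, 0.0004, 0, 0, 0, 7.0], [0.0039, 0.0006, 0, 0, 0, 7.0], [0.0039, 0.0008, 0, 0, 0, 7.0], [0.0034, 0.0009, 0, 0, 0, 7.0], [0.0038, 0.0012, 0, 0, 0, 7.0], [0.0037, 0.0014, 0, 0, 0, 7.0], [0.0037, 0.0016, 0, 0, 0, 7.0], [0.0038, 0.0013, 0, 0, 0, 7.0], [0.0039, 0.0008, 0, 0, 0, 7.0], [0.0040, 0.0003, 0, 0, 0, 4.4], [0.0035, -0.0000, 0, 0, 0, -0.0], [0.0040, -0.0000, 0, 0, 0, -0.0], [0.0040, -0.0000, 0, 0, 0, -0.0], [0.0040, -0.0000, 0, 0, 0, -0.0], [0.0040, -0.0000, 0, 0, 0, -0.0], [0.0040, -0.0000, 0, 0, 0, -0.0], [0.0035, -0.0000, 0, 0, 0, -0.0], [0.0040, -0.0000, 0, 0, 0, -0.0], [0.0040, -0.0000, 0, 0, 0, -0.0], [0.0040, -0.0000, 0, 0, 0, -0.0], [0.0040, -0.0000, 0, 0, 0, -0.0], [0.0040, -0.0000, 0, 0, 0, -0.0], [0.0035, -0.0000, 0, 0, 0, -0.0], 
end [0.49944924 0.34941325] 81.0
t 53.6 pos [0.5306 0.2467 0.2114] yaw 151.146469551194 q7 0.10343736660319947 w 0.177283109621748
ring_grip p0.66 xy 0.5335 0.2438 px [257. 257.]
corner_1 p0.68 xy 0.4881 0.2720 px [145. 262.]
corner_1 p0.55 xy 0.4989 0.2656 px [165. 262.]
left_stop p0.58 xy 0.5007 0.3451 px [109. 375.]
```

Call:
jog_arm --commands '[[[0.004,0,0,0,0,0],[0.004,0,0,0,0,0],[0.004,0,0,0,0,0],[0.004,0,0,0,0,0],[0.004,0,0,0,0,0]]]'

```text
clock: 54.17
position: [0.5132, 0.2561, 0.2115]
eef_rot: [[-0.875, 0.485, 0.0], [0.485, 0.875, -0.0], [-0.0, -0.0, -1.0]]
ft_force: [-0.1, 0.0, -1.4]
width: 0.175
grip_force: 77.9
```

Call:
jog_arm --commands '[[[0.0035,0,0,0,0,0],[0.004,0,0,0,0,0],[0.004,0,0,0,0,0],[0.004,0,0,0,0,2.6],[0.004,0.0004,0,0,0,7]]]'

```text
clock: 54.58
position: [0.4966, 0.2658, 0.2113]
eef_rot: [[-0.78, 0.626, -0.001], [0.626, 0.78, 0.0], [0.001, -0.0, -1.0]]
ft_force: [0.9, 0.4, -1.3]
width: 0.179
grip_force: 77.8
```

Call:
jog_arm --commands '[[[0.0039,0.0006,0,0,0,7],[0.0039,0.0008,0,0,0,7],[0.0034,0.0009,0,0,0,7],[0.0038,0.0012,0,0,0,7],[0.0037,0.0014,0,0,0,7]]]'

```text
clock: 55.0
position: [0.4893, 0.2834, 0.2115]
eef_rot: [[-0.277, 0.961, -0.0], [0.961, 0.277, 0.0], [0.0, -0.0, -1.0]]
ft_force: [-0.0, 0.3, -1.4]
width: 0.177
grip_force: 77.9
```

Call:
jog_arm --commands '[[[0.0037,0.0016,0,0,0,7],[0.0038,0.0013,0,0,0,7],[0.0039,0.0008,0,0,0,7],[0.004,0.0003,0,0,0,4.4],[0.0035,0,0,0,0,0]]]'

```text
clock: 55.42
position: [0.4924, 0.303, 0.2116]
eef_rot: [[0.159, 0.987, 0.0], [0.987, -0.159, -0.0], [0.0, 0.0, -1.0]]
ft_force: [0.4, -0.5, -2.1]
width: 0.176
grip_force: 78.0
```

Call:
jog_arm --commands '[[[0.004,0,0,0,0,0],[0.004,0,0,0,0,0],[0.004,0,0,0,0,0],[0.004,0,0,0,0,0],[0,0,0,0,0,0]]]'

```text
clock: 55.83
position: [0.4951, 0.3192, 0.2115]
eef_rot: [[0.155, 0.988, -0.0], [0.988, -0.155, 0.001], [0.001, -0.0, -1.0]]
ft_force: [-0.8, 0.2, -1.6]
width: 0.174
grip_force: 78.0
```

```bash
python3 path.py L 0.004; python3 look.py w21 ring_grip corner_1 left_stop
```

```text
pos [0.49511489 0.31924011 0.21146451] err along path start mm [-0.44307146  0.00369722] remaining steps 402
[0.0039, -0.0004, 0, 0, 0, 0.1], [0.0040, -0.0000, 0, 0, 0, -0.0], [0.0035, -0.0000, 0, 0, 0, -0.0], [0.0040, -0.0000, 0, 0, 0, -0.0], [0.0040, -0.0000, 0, 0, 0, -0.0], [0.0035, -0.0000, 0, 0, 0, -0.0], [0.0040, -0.0000, 0, 0, 0, -0.0], [0.0035, -0.0000, 0, 0, 0, -0.0], 
end [0.49944924 0.34941325] 81.0
t 55.8833 pos [0.4951 0.3192 0.2115] yaw 81.06977312809755 q7 -1.1089715941742666 w 0.17703172365130979
ring_grip p0.93 xy 0.4936 0.3143 px [259. 256.]
ring_grip p0.92 xy 0.3949 0.3165 px [271.  94.]
left_stop p0.82 xy 0.5010 0.3459 px [180. 261.]
```

Call:
jog_arm --commands '[[[0.005,0,0.003,0,0,0],[0.005,0,0.003,0,0,0],[0.005,0,0.003,0,0,0],[0.005,0,0,0,0,0],[0,0,0,0,0,0]]]'

```text
clock: 56.45
position: [0.4989, 0.3394, 0.2027]
eef_rot: [[0.156, 0.988, 0.001], [0.988, -0.156, 0.002], [0.002, 0.001, -1.0]]
ft_force: [0.5, 1.2, 0.8]
width: 0.171
grip_force: 78.2
```

Call:
jog_arm --commands '[[[0.002,0,0,0,0,0],[0.002,0,0,0,0,0],[0.002,0,0,0,0,0],[0,0,0,0,0,0]]]'

```text
clock: 56.78
position: [0.4997, 0.3438, 0.2025]
eef_rot: [[0.157, 0.988, 0.001], [0.988, -0.157, -0.0], [-0.0, 0.001, -1.0]]
ft_force: [1.3, -2.9, 2.6]
width: 0.175
grip_force: 78.5
```

Call:
jog_arm --commands '[[[0.0015,0,0,0,0,0],[0.0015,0,0,0,0,0],[0,0,0,0,0,0]]]'

```text
clock: 57.03
position: [0.4998, 0.3443, 0.2025]
eef_rot: [[0.158, 0.987, -0.001], [0.987, -0.158, -0.005], [-0.005, -0.0, -1.0]]
ft_force: [-1.3, -9.7, 9.9]
width: 0.171
grip_force: 79.7
```

Call:
jog_arm --commands '[[[-0.002,0,-0.0005,0,0,0],[0,0,0,0,0,0]]]'

```text
clock: 57.2
position: [0.4996, 0.3439, 0.2027]
eef_rot: [[0.157, 0.988, -0.0], [0.988, -0.157, -0.001], [-0.001, 0.0, -1.0]]
ft_force: [1.5, -3.2, 3.5]
width: 0.173
grip_force: 78.5
```

Call:
jog_arm --commands '[[[0,0,0,0,0,0],[0,0,0,0,0,0],[0,0,0,0,0,0],[0,0,0,0,0,0],[0,0,-0.01,0,0,0]]]' --jaw 0.3

```text
clock: 57.62
position: [0.4982, 0.3445, 0.2114]
eef_rot: [[0.156, 0.988, -0.003], [0.988, -0.156, -0.001], [-0.002, -0.003, -1.0]]
ft_force: [-0.4, -1.1, -0.2]
width: 0.653
grip_force: 0.0
```

Call:
jog_arm --commands '[[[0,0,-0.03,0,0,0],[0,0,-0.03,0,0,0],[-0.01,0,-0.04,0,0,0],[0,0,0,0,0,0],[0,0,0,0,0,0]]]'

```text
clock: 58.03
position: [0.4989, 0.3359, 0.3163]
eef_rot: [[0.157, 0.988, 0.005], [0.988, -0.157, 0.003], [0.004, 0.004, -1.0]]
ft_force: [0.3, 0.6, -0.2]
width: 0.652
grip_force: 0.0
```

```bash
python3 look.py w22 ring_grip ring_centre left_stop
python3 - <<'E'
from look import *
p=bot.read_camera('top')
for k,z in(('bay_0',.0355),('hp0_body',.0355),('hp0_burr',.0355),('bean_weight',0),('paste_tin',0)):
  for d in bot.landmark_of(p,k):
    if d['p']>.3: print('top',k,round(d['p'],2),atz(p,d['point'],z)[:2])
cv2.imwrite('pics/t22.png',p['img'])
# change in the rest area since the check picture: grey pixels per bay
g=p['img'].astype(int);m=((g[...,2]-g[...,0]<60)&(g[...,2]>80)).astype(np.uint8)[135:195,255:345]
k,L,st,ce=cv2.connectedComponentsWithStats(m)
for i in range(1,k):
  if st[i,4]>60: print(st[i],atz(p,(ce[i][1]+135,ce[i][0]+255),.0355)[:2])
E
```

```text
t 58.0833 pos [0.4989 0.3359 0.3163] yaw 80.96308716732514 q7 -1.0678319336237878 w 0.652590227212717
ring_grip p0.88 xy 0.3878 0.3140 px [235. 144.]
ring_grip p0.83 xy 0.4948 0.3400 px [191. 252.]
ring_grip p0.76 xy 0.6101 0.4785 px [ 14. 361.]
ring_centre p0.91 xy 0.6110 0.4804 px [ 28. 344.]
ring_centre p0.77 xy 0.3933 0.3185 px [211. 164.]
ring_centre p0.64 xy 0.5057 0.3446 px [171. 263.]
left_stop p0.74 xy 0.5015 0.3474 px [171. 258.]
top bay_0 0.79 [ 0.6189 -0.1108]
top bay_0 0.77 [ 0.6173 -0.0673]
top bay_0 0.69 [ 0.6251 -0.2276]
top bay_0 0.65 [ 0.6338 -0.1747]
top hp0_body 0.32 [0.5755 0.253 ]
top hp0_burr 0.67 [ 0.7307 -0.2098]
top paste_tin 0.71 [ 0.3607 -0.3813]
[  0   0  90  54 662] [ 0.7026 -0.2038]
[ 21   4  23  52 308] [ 0.6433 -0.1148]
[ 44   4  11  52 276] [ 0.6368 -0.1701]
[ 15  13  15  44 263] [ 0.6215 -0.0607]
```

Call:
jog_arm --commands '[[[-0.03,0,0,0,0,0],[-0.03,0,0,0,0,0],[0,0,0,0,0,0],[0,0,0,0,0,0],[0,0,0,0,0,0]]]'

```text
clock: 58.95
position: [0.4885, 0.2762, 0.3131]
eef_rot: [[0.157, 0.988, 0.0], [0.988, -0.157, 0.001], [0.001, 0.0, -1.0]]
ft_force: [0.1, 0.1, 0.1]
width: 0.649
grip_force: 0.0
```

Run:
```python
from look import *
w,T,o=look('w23',['ring_grip','ring_centre','left_stop'])
E=np.linalg.inv(T@np.array(w['tool_from_camera']));f=192/np.tan(np.radians(w['fovy'])/2)
u=np.array([np.cos(np.radians(81)),np.sin(np.radians(81)),0]);n=np.array([u[1],-u[0],0])
def px(p):
    c=E[:3,:3]@p+E[:3,3];r=np.hypot(c[0],c[1]);t=np.arctan2(r,c[2]);return (w['cx']+f*t*c[0]/r,w['cy']+f*t*c[1]/r)
hsv=cv2.cvtColor(w['img'],cv2.COLOR_BGR2HSV)
print('cam',(T@np.array(w['tool_from_camera']))[:3,3])
for l in(-.023,-.013,0,.013,.023):
    print(l)
    for s in range(-16,22,2):
        q=px(np.array([.4998,.3443,.16])+u*s/1e3+n*l); c=cv2.getRectSubPix(w['img'],(1,1),q)[0,0]; print(s,tuple(int(v) for v in c),end=' ')
    print()
```

```text
t 59.0 pos [0.4885 0.2762 0.3131] yaw 80.98661618146916 q7 -0.9775427439683769 w 0.6520186315186582
ring_grip p0.92 xy 0.4954 0.3445 px [112. 253.]
ring_grip p0.62 xy 0.3860 0.3074 px [179. 137.]
ring_centre p0.84 xy 0.3908 0.3094 px [164. 160.]
ring_centre p0.57 xy 0.4995 0.3459 px [110. 258.]
left_stop p0.70 xy 0.5032 0.3444 px [111. 262.]
cam [0.4998 0.3448 0.4304]
-0.023
-16 (3, 49, 129) -14 (11, 62, 164) -12 (5, 64, 168) -10 (7, 64, 169) -8 (5, 65, 170) -6 (14, 68, 173) -4 (17, 77, 160) -2 (47, 113, 165) 0 (58, 131, 183) 2 (52, 124, 173) 4 (39, 96, 153) 6 (39, 84, 154) 8 (47, 94, 164) 10 (58, 108, 179) 12 (61, 105, 171) 14 (68, 97, 144) 16 (32, 73, 144) 18 (45, 78, 138) 20 (21, 59, 138) 
-0.013
-16 (35, 66, 105) -14 (47, 86, 140) -12 (66, 119, 195) -10 (71, 131, 213) -8 (56, 105, 173) -6 (41, 73, 118) -4 (35, 67, 103) -2 (37, 76, 117) 0 (39, 82, 123) 2 (39, 78, 117) 4 (40, 70, 108) 6 (41, 68, 108) 8 (43, 81, 132) 10 (51, 111, 162) 12 (57, 121, 175) 14 (64, 123, 188) 16 (60, 115, 186) 18 (37, 79, 145) 20 (38, 66, 125) 
0
-16 (89, 100, 108) -14 (88, 99, 106) -12 (88, 98, 105) -10 
[... 203 characters left out ...]
) 16 (144, 174, 193) 18 (142, 172, 193) 20 (132, 158, 177) 
0.013
-16 (40, 66, 105) -14 (34, 60, 99) -12 (36, 62, 99) -10 (30, 57, 90) -8 (32, 56, 91) -6 (35, 66, 96) -4 (36, 78, 106) -2 (39, 85, 116) 0 (42, 91, 123) 2 (42, 93, 126) 4 (39, 87, 120) 6 (37, 78, 107) 8 (40, 83, 114) 10 (40, 87, 118) 12 (36, 87, 118) 14 (33, 76, 108) 16 (35, 65, 102) 18 (36, 62, 101) 20 (39, 67, 107) 
0.023
-16 (37, 61, 100) -14 (39, 63, 99) -12 (37, 63, 101) -10 (38, 64, 101) -8 (38, 62, 101) -6 (36, 65, 102) -4 (37, 73, 102) -2 (30, 75, 105) 0 (37, 83, 115) 2 (39, 86, 118) 4 (38, 83, 115) 6 (34, 67, 102) 8 (35, 58, 95) 10 (23, 51, 90) 12 (18, 43, 83) 14 (8, 36, 79) 16 (2, 30, 74) 18 (2, 28, 76) 20 (13, 44, 93)
```

```bash
python3 -c "
from station import bot; print(bot.finish_job())"
```

```text
the job is handed in; nothing more can be done
None
```

I handed the job in at about 59 s: the ring went to the right stop first, all four handpieces then went into separate bays with their burrs pointing away, and the ring now touches the left stop with the gripper clear; my moves kept clear of the paperweight and the tin, but I did not re-measure the paperweight at the end.

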